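Set a board clamp on a rework stand and leave its nut a quarter turn off the stop

TASK

Hook the loose board clamp onto the front guide bar of the rework stand beside the white marking band, jaw towards the rear bar, and slide it along until its nut stands over the band. Then screw its knurled nut down until it bottoms out and back it off a quarter turn, so that a board will be able to move as it heats. Finish while still gripping the nut there, with the clamp seated on the bar at the mark, and leave the solder reel, the meter and the tip cleaner where they are.

Things in the scene. Friction and masses are not known exactly. Their poses are not given: they have to be found in the camera images.
- stand: Grey fixed rework stand: base plate 225 x 335 mm, 14 mm high, and two parallel dark steel guide bars on posts, 130 mm apart. Origin: at bench height below the middle of the front bar (nearer the robot); x from front to rear bar, y along the bars, z up. Three clamps like the loose one are fixed on it: front bar y = -110 mm, rear bar y = -100 and 85 mm; they reach 38 mm above the bar tops.
- bar_mid (a point): Middle of the front guide bar, on its flat top face, 110 mm above the bench. The bar is 12 mm thick (x), 290 mm long (along the stand's y) and 30 mm high.
- mark: White marking band, 6 mm wide, round the front bar. Origin: on the bar's top face at mid-thickness, in the middle of the band; axes as the stand's. Its place differs from run to run, between y = -10 and 90 mm of the stand.
- clamp: Loose board clamp, 0.2 kg, standing on a 4 mm blue-green mat. Aluminium saddle 30 (x) x 50 (y) x 36 mm high: an inverted U; its channel along y is 15 mm wide (mouth flared to 18), 26 mm deep, and straddles the bar. Origin: on the nut's axis at the underside of the legs; x towards the jaw, z up. Seated on the bar the origin is 26 mm below the bar's top. It slides on the bar and is not locked to it.
- jaw (a point): Mouth of the loose clamp's jaw, 36 mm from the clamp's origin along its x, 34.5 mm up. The jaw is a ledge with a steel pressure plate above it, 36 mm wide (y), projecting to 37 mm on the +x side only; the plate's top is 40 mm above the legs' underside.
- nut: The loose clamp's steel nut on its vertical stud, captive, thread started. Origin: on its axis at its underside, 40 mm above the clamp's origin when bottomed out. Collar 18 mm diameter, 0 to 6 mm up; knurled round head 28 mm diameter, 6 to 20 mm up, slotted; the stud ends 4 mm above. The clamp can be lifted by it. Right-hand thread, 1.75 mm a turn: clockwise from above screws it down.
- nut_turn (a joint): Angle of the nut from its stop, rad: 0 is bottomed out (a hard stop), growing as it is unscrewed (counter-clockwise from above); a quarter turn is 1.57. It starts between 2.6 and 5.0. Friction is about 0.04 N m and it stays where it is left; turned on against the stop, the fingers slip and wrench the clamp on the bar.
- reel: Bystander: grey solder reel standing on its flange, 56 mm diameter, 40 mm high. Origin: centre of its underside.
- meter: Bystander: dark blue multimeter lying on its back, 150 x 75 x 42 mm. Origin: centre of its underside.
- tip_cleaner: Bystander: dark round tin of brass wool, 66 mm diameter, 35 mm high. Origin: centre of its underside.
Mind the look-alikes: they are no part of the job. What is shaped like the clamp but pink or red is not meant.

How it is judged:
By the outcome, as a careful person would: the job done as asked, in the order asked, and still so for the second after the job is handed in, while the arm keeps its last pose, push and grip.
It also fails if it takes over 70 s, if anything falls off the work surface, if the arm or the gripper's body presses on something with over 40 N, if the wrist force passes 120 N, or if a joint passes its speed limit or range.

ROBOT

A 6-joint arm with a two-finger parallel gripper is mounted at the origin on the work surface. World frame = base frame: x ahead of the robot, y to its left, z up, the work surface at z = 0. Lengths are in m, angles in rad, forces in N, time in s.
With the tool pointing down it reaches from about 0.25 to 0.725 m from the base axis. Payload 4 kg.
Tool frame: the origin (TCP) lies at the very end of the fingers, on their centre line; the grasp point (between the pads) lies 19 mm behind it; z points along the fingers, y is the direction in which the jaws open and shut (so a half turn about z gives the same grasp; the last joint's range is limited). The gripper opens to 85 mm and grips with 20 to 120 N. Pads are 22 mm wide; open, the fingers measure 114 mm over their backs; the gripper's body (76 mm by 85 mm) begins 54 mm behind the grasp point. The pads swing forward as they close: fully open they stand 13 mm farther back than shut.
Start: joints at [0, 0.241, 0.005, 1.335, 0, 1.571], TCP at [0.5, -0, 0.193] pointing down, gripper open.
Joint ranges: [-2.72, 2.72], [-1.05, 1.87], [-1.09, 1.28], [-1.99, 2.15], [-1.42, 1.44], [-3.14, 3.14]. Speed limits (rad/s): [2.79, 2.79, 3.14, 3.14, 3.14, 3.14].

INTERFACE

Orientations are given as a rotation vector (axis times angle).
In Python, from plant import bot gives the robot as it stands. The module is installed in compiled form; this text tells all that it offers.
- The arm moves only by the tool send_rows, never from a script. Its argument "rows" is a list of rows, each an object with "linear": the shift along the tool's x, y, z in cm, a list of three; "twist": the turn, a rotation vector about the tool's x, y, z in degrees, a list of three; "gripper": the finger opening in cm, from 0 to 8.54. In form: [{"linear": [x, y, z], "twist": [wx, wy, wz], "gripper": gripper}, ...]. A call has 1 to 20 rows; each row shifts and turns the pose as measured when the row begins, along the tool's axes as they then stand; what a row does not reach is not made up. A row lasts 1/8 s, in which the tool goes at most 62.5 mm and 10.7 degrees, less where a joint would pass 70% of its speed; a pose out of reach is approached as far as the arm can. A call with a gripper value outside its range is refused whole. The fingers move at their own pace and stop on an object; the grip force is fixed at half the most. Time passes only in rows, so rows that do not move let the fingers close. It gives the time, the measured TCP pose, the force and the opening at its end, in the units of the state.
- bot.get_state(): the state, without advancing time (a new reading comes with each control period).
- bot.read_camera(name): name is "scene" or "side" or "wrist"; returns a dict with "color" (480x640x3 uint8, red, green, blue), "fovy" (degrees; the focal length in pixels is half the picture's height over the tangent of half this angle, whatever the lens; pixels are square), "cx", "cy" (the principal point, pixels), "world_from_camera" (4x4, takes a point from camera to world coordinates). Camera axes: x right, y up, looking along -z (the intrinsics and any distortion apply to the point x, -y, -z); pixel columns grow to the right and rows downward; lengths in m; the calibration is good to about 2 mm. A picture is of the moment at which its call begins. There is no depth.
- bot.hand_in(): hands the job in, once; it reports no verdict.
The state is a dict: "time": time; "qpos": joint angles; "joint_velocities": joint speeds; "effort": joint torques, N m; "tcp_pos": TCP position; "tool_rot": TCP orientation; "wrist_force": force on the tool from outside, world axes, zero at the start; "torque": the same for the moment, N m; "opening": finger opening in m.
Only numpy, scipy, OpenCV 4.12 (cv2) and the standard library are available. Lean on these libraries where they do the work, as an engineer would, in place of code of your own. Each camera call takes 0.05 s, during which the arm holds its last target. There are 200 camera calls.

## Working session

There is one attempt and no reset: what is moved stays moved. The work goes in short steps, Python scripts to look and compute and a tool call to move; the robot and the scene stay as the last step left them, time stands still between calls to the robot, and variables do not carry over. Pictures are saved under pics/ and viewed, and the job is handed in when it is done.

Besides the shell and the picture viewer there is one more tool, called after ">>>" in YAML: its name, and indented under it one key for each argument. send_rows: Moves the arm, as the interface text tells. Its arguments: {"type":"object","properties":{"rows":{"type":"array","items":{"type":"object","properties":{"linear":{"type":"array","items":{"type":"number"}},"twist":{"type":"array","items":{"type":"number"}},"gripper":{"type":"number"}}}}},"required":["rows"]}

```bash
mkdir -p pics; cat > h.py <<'E'
import numpy as np, cv2
from plant import bot
def snap(n,tag):
    c=bot.read_camera(n); cv2.imwrite(f'pics/{tag}.png',c['color'][:,:,::-1]); return c
def ray(c,u,v):
    f=240/np.tan(np.radians(c['fovy'])/2); T=np.array(c['world_from_camera'])
    d=T[:3,:3]@np.array([(u-c['cx'])/f,-(v-c['cy'])/f,-1]); return T[:3,3],d
def onz(c,u,v,z):
    o,d=ray(c,u,v); return o+d*(z-o[2])/d[2]
def proj(c,p):
    f=240/np.tan(np.radians(c['fovy'])/2); T=np.linalg.inv(np.array(c['world_from_camera']))
    q=T[:3,:3]@np.array(p)+T[:3,3]; return c['cx']+f*q[0]/-q[2], c['cy']-f*q[1]/-q[2]
def tri(c1,p1,c2,p2):
    o1,d1=ray(c1,*p1);o2,d2=ray(c2,*p2)
    s=np.linalg.lstsq(np.c_[d1,-d2],o2-o1,rcond=None)[0]
    a,b=o1+s[0]*d1,o2+s[1]*d2; return (a+b)/2,np.linalg.norm(a-b)
E
python3 - <<'E'
from h import *
import pickle
D={}
for n in('scene','side','wrist'):
    c=snap(n,n+'0');D[n]=c
    print(n,c['fovy'],c['cx'],c['cy'],[k for k in c],np.round(c['world_from_camera'],3).tolist())
pickle.dump(D,open('c0.pkl','wb'))
print(bot.get_state())
E
```

```text
scene 55.281544212007084 319.678634964186 248.06082197878172 ['color', 'fovy', 'cx', 'cy', 'world_from_camera'] [[-0.498, -0.733, 0.463, 1.09], [0.867, -0.427, 0.257, 0.26], [0.009, 0.529, 0.848, 1.186], [0.0, 0.0, 0.0, 1.0]]
side 42.722409111685224 309.17011391265504 223.42398471147268 ['color', 'fovy', 'cx', 'cy', 'world_from_camera'] [[0.983, 0.115, -0.145, 0.284], [-0.184, 0.668, -0.721, -1.202], [0.014, 0.736, 0.677, 1.156], [0.0, 0.0, 0.0, 1.0]]
wrist 67.48512637976219 323.3671701205955 243.71435406128867 ['color', 'fovy', 'cx', 'cy', 'world_from_camera'] [[1.0, -0.0, 0.001, 0.499], [-0.0, 0.96, 0.28, 0.073], [-0.001, -0.28, 0.96, 0.374], [0.0, 0.0, 0.0, 1.0]]
{'time': 0.15, 'qpos': array([8.92215217e-06, 2.41238932e-01, 4.03875895e-03, 1.33523756e+00,
       1.38969637e-06, 1.57080204e+00]), 'joint_velocities': array([ 1.10848462e-03, -2.59822145e-03,  3.30716387e-03, -1.26729887e-03,
        1.11165341e-03, -6.90361496e-05]), 'effort': array([-1.62746033e-03, -3.72633219e+01,  2.52638429e+01,  1.23480460e-02,
       -1.30651040e-05,  1.49362950e-05]), 'tcp_pos': array([4.99445492e-01, 4.93084896e-06, 1.92519972e-01]), 'tool_rot': array([-2.22061615e+00, -2.22062326e+00,  1.82094442e-03]), 'wrist_force': array([-0.58724309,  0.15597511,  0.77627717]), 'torque': array([ 0.00481135,  0.04014438, -0.03626542]), 'opening': 0.0856640671701604}
```

View pics/scene0.png

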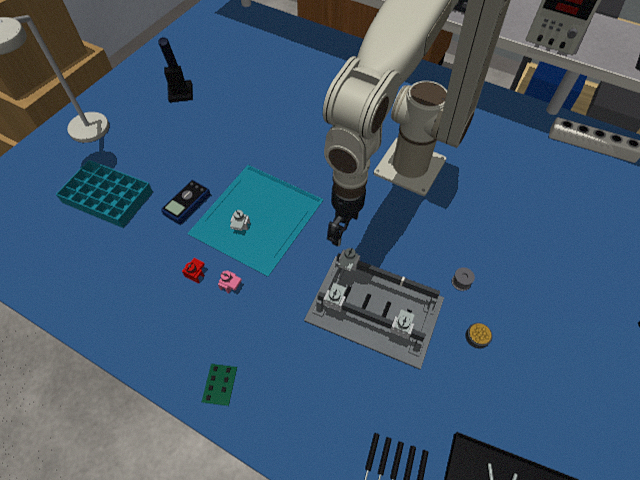

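View pics/side0.png

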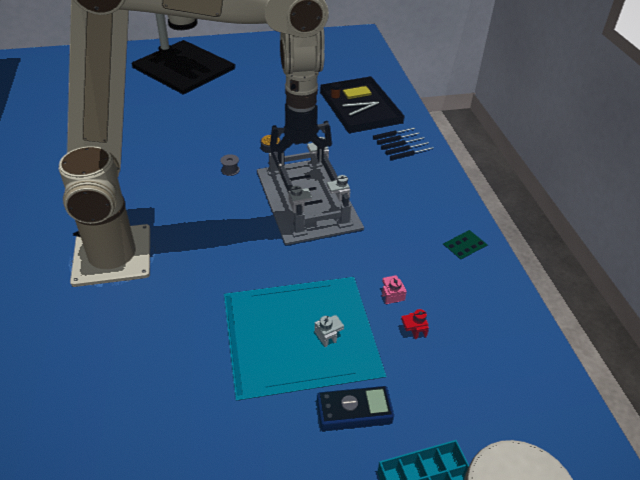

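View pics/wrist0.png

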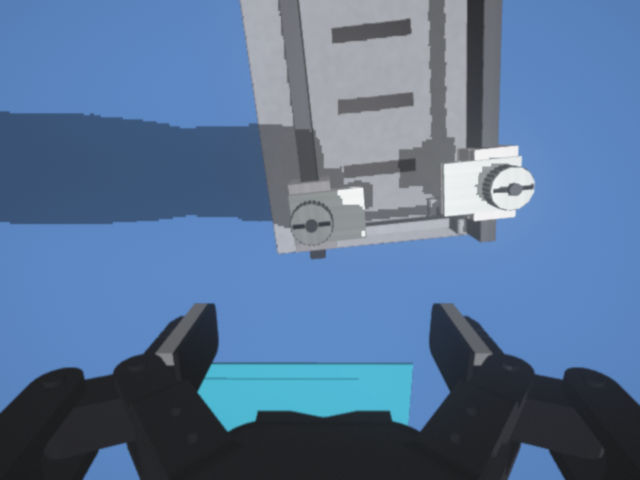

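```bash
python3 - <<'E'
from h import *
import pickle
D=pickle.load(open('c0.pkl','rb'))
def crop(n,u,v,w,h,k): return cv2.resize(D[n]['color'][v:v+h,u:u+w,::-1],None,fx=k,fy=k,interpolation=cv2.INTER_CUBIC)
a=crop('scene',210,190,60,60,5);b=crop('side',298,298,60,60,5)
c=crop('scene',290,240,160,120,4)
cv2.imwrite('pics/z1.png',np.hstack([a,b]));cv2.imwrite('pics/z2.png',c)
cs,cd=D['scene'],D['side']
print(tri(cs,(239,215),cd,(327,322)))
E
```

```text
(array([ 0.4957882 , -0.35594746,  0.05367507]), np.float64(0.007455257664556068))
```

View pics/z1.png

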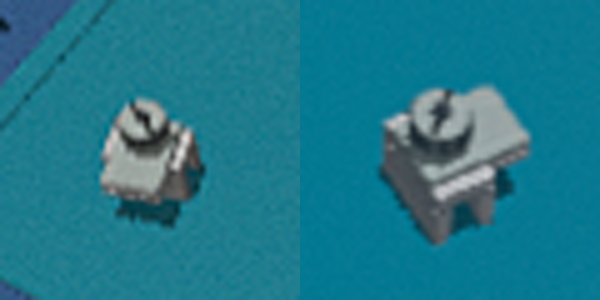

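View pics/z2.png

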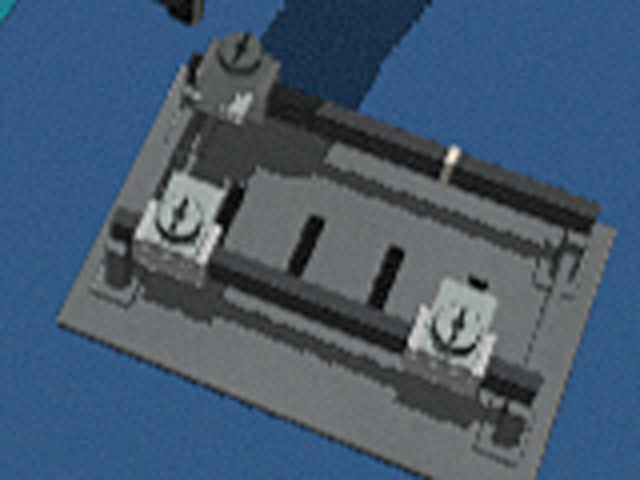

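```bash
python3 - <<'E'
from h import *
import pickle
D=pickle.load(open('c0.pkl','rb'))
cs,cd=D['scene'],D['side'];w=D['wrist']
print(tri(cs,(239.4,213.6),cd,(326.6,320.4)))
Z=lambda u,v,z:onz(cs,290+u/4,240+v/4,z).round(4)
print('mark',Z(454,150,.11)); print('end',Z(598,207,.11)); print('near',Z(300,95,.11))
print('rear',Z(215,252,.11),Z(542,375,.11))
# fixed nuts, wrist: tops at 110-26+40+20=.144 (bottomed: stated 38 above bars)
for p in((312,223),(513,188)): print('nutw',onz(w,*p,.130).round(4),onz(w,*p,.145).round(4))
for p in((240,52),(181,216),(458,325)): print('nuts',Z(*p,.145))
for p in((283,8),(297,8),(316,180)): print(onz(w,*p,.11).round(4))
# jaw direction of clamp, side view plate front corners
S=lambda u,v,z:onz(cd,298+(u-300)/5,298+v/5,z).round(4)
print('plate',S(488,85,.044),S(530,130,.044), 'nut',S(443,112,.065))
E
```

```text
(array([ 0.49430551, -0.35517242,  0.05914024]), np.float64(0.008587091655386582))
mark [0.47   0.1733 0.11  ]
end [0.4612 0.2726 0.11  ]
near [0.4838 0.0653 0.11  ]
rear [0.6157 0.0708 0.11  ] [0.5875 0.2863 0.11  ]
nutw [0.4911 0.0166 0.13  ] [0.4916 0.0201 0.145 ]
nutw [0.6271 0.0409 0.13  ] [0.6193 0.0428 0.145 ]
nuts [0.4941 0.0221 0.145 ]
nuts [0.62   0.0466 0.145 ]
nuts [0.5997 0.2284 0.145 ]
[0.4731 0.1534 0.11  ]
[0.482  0.1534 0.11  ]
[0.4936 0.044  0.11  ]
plate [ 0.5244 -0.3345  0.044 ] [ 0.5376 -0.3632  0.044 ] nut [ 0.4967 -0.3624  0.065 ]
```

>>> send_rows:
  rows:
    - {"linear": [-6,0,-1],"twist": [0,0,0],"gripper": 8.5}
    - {"linear": [-6,0,-1],"twist": [0,0,0],"gripper": 8.5}
    - {"linear": [-6,0,-1],"twist": [0,0,0],"gripper": 8.5}
    - {"linear": [-6,0,0],"twist": [0,0,0],"gripper": 8.5}
    - {"linear": [-6,0,0],"twist": [0,0,0],"gripper": 8.5}
    - {"linear": [-6,0,0],"twist": [0,0,0],"gripper": 8.5}
    - {"linear": [0,0,0],"twist": [0,0,0],"gripper": 8.5}

```text
time: 1.02
tcp_pos: [0.5005, -0.3691, 0.219]
tool_rot: [-2.211, -2.225, 0.003]
wrist_force: [-0.5, 0.7, -1.3]
opening: 0.0849
```

```bash
python3 - <<'E'
from h import *
import pickle
c=snap('wrist','w1');pickle.dump(c,open('c1.pkl','wb'))
print(np.round(c['world_from_camera'],3).tolist())
E
```

```text
[[1.0, -0.007, 0.003, 0.501], [0.006, 0.961, 0.278, -0.297], [-0.005, -0.278, 0.961, 0.401], [0.0, 0.0, 0.0, 1.0]]
```

View pics/w1.png

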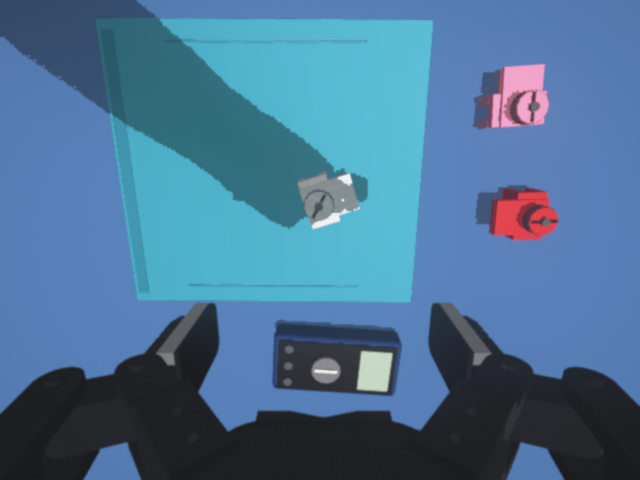

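```bash
python3 - <<'E'
from h import *
import pickle
c=pickle.load(open('c1.pkl','rb'))
im=c['color'][150:250,270:390,::-1];cv2.imwrite('pics/z3.png',cv2.resize(im,None,fx=6,fy=6,interpolation=cv2.INTER_CUBIC))
print(onz(c,319,206,.065),bot.get_state()['tcp_pos'])
E
```

```text
[ 0.49524071 -0.35678697  0.065     ] [ 0.50076276 -0.36698971  0.21946381]
```

View pics/z3.png

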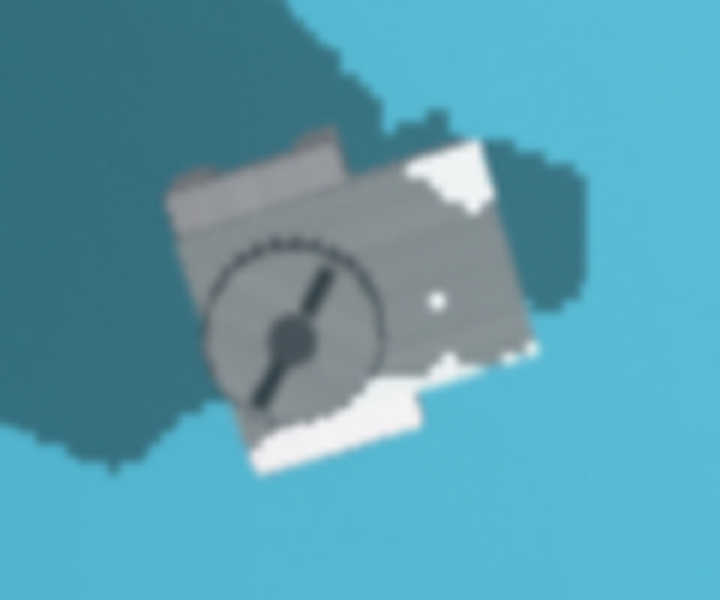

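>>> send_rows:
  rows:
    - {"linear": [1,-0.5,4],"twist": [0,0,0],"gripper": 8.5}
    - {"linear": [0,0,4],"twist": [0,0,0],"gripper": 8.5}
    - {"linear": [0,0,1.5],"twist": [0,0,0],"gripper": 8.5}
    - {"linear": [0,0,0],"twist": [0,0,0],"gripper": 6}
    - {"linear": [0,0,0],"twist": [0,0,0],"gripper": 6}

```text
time: 1.7
tcp_pos: [0.4963, -0.3503, 0.1236]
tool_rot: [-2.201, -2.233, -0.001]
wrist_force: [0.6, 0.6, -0.3]
opening: 0.0598
```

```bash
python3 - <<'E'
from h import *
import pickle
c=snap('wrist','w2');pickle.dump(c,open('c2.pkl','wb'))
s=bot.get_state();print(s['tcp_pos'],s['qpos'],proj(c,s['tcp_pos']),proj(c,s['tcp_pos']+[0,0,-.06]))
E
```

```text
[ 0.4963514  -0.350324    0.12368087] [-0.61547588  0.49399509  0.19312641  1.27569788  0.00154549  0.94053533] (np.float64(324.04531504989814), np.float64(279.08819314910966)) (np.float64(324.1877455903928), np.float64(247.41641972282434))
```

View pics/w2.png

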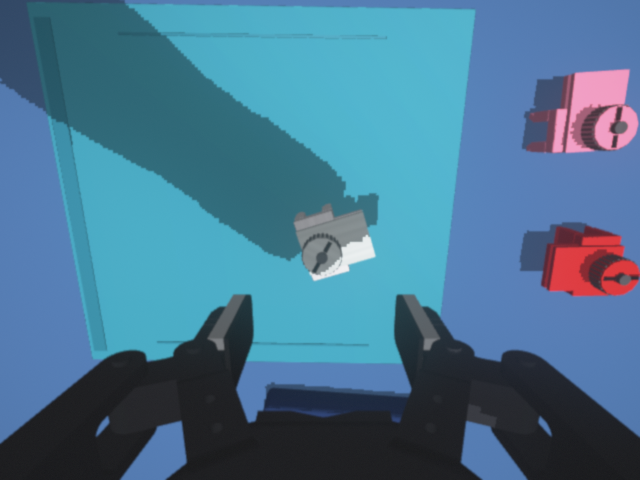

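>>> send_rows:
  rows:
    - {"linear": [-0.6,-0.1,0],"twist": [0,0,-10.7],"gripper": 6}
    - {"linear": [0,0,0],"twist": [0,0,-10.7],"gripper": 6}
    - {"linear": [0,0,0],"twist": [0,0,-10.7],"gripper": 6}
    - {"linear": [0,0,0],"twist": [0,0,-10.7],"gripper": 6}
    - {"linear": [0,0,0],"twist": [0,0,-10.7],"gripper": 6}
    - {"linear": [0,0,0],"twist": [0,0,-10.7],"gripper": 6}
    - {"linear": [0,0,0],"twist": [0,0,-10.7],"gripper": 6}
    - {"linear": [0,0,0],"twist": [0,0,-10.7],"gripper": 6}
    - {"linear": [0,0,0],"twist": [0,0,-10.7],"gripper": 6}
    - {"linear": [0,0,0],"twist": [0,0,-10.7],"gripper": 6}
    - {"linear": [0,0,0],"twist": [0,0,-10.7],"gripper": 6}
    - {"linear": [0,0,0],"twist": [0,0,-10.7],"gripper": 6}
    - {"linear": [0,0,0],"twist": [0,0,-10.7],"gripper": 6}
    - {"linear": [0,0,0],"twist": [0,0,-10.7],"gripper": 6}
    - {"linear": [0,0,0],"twist": [0,0,-10.7],"gripper": 6}
    - {"linear": [0,0,0],"twist": [0,0,-10.7],"gripper": 6}
    - {"linear": [0,0,0],"twist": [0,0,-10.7],"gripper": 6}
    - {"linear": [0,0,0],"twist": [0,0,-10.7],"gripper": 6}
    - {"linear": [0,0,0],"twist": [0,0,-10.7],"gripper": 6}
    - {"linear": [0,0,0],"twist": [0,0,-8],"gripper": 6}

```text
time: 4.25
tcp_pos: [0.5107, -0.3615, 0.154]
tool_rot: [2.765, -1.484, 0.066]
wrist_force: [-0.5, 0.2, -0.8]
opening: 0.0602
```

```bash
cat >> h.py <<'E'
from scipy.spatial.transform import Rotation as R
def info(target=None,psi=None):
    s=bot.get_state();r=R.from_rotvec(s['tool_rot']);M=r.as_matrix()
    y=np.degrees(np.arctan2(-M[0,0],M[1,0]))%360
    print('t',round(s['time'],2),'tcp',s['tcp_pos'].round(4),'psi',round(y,2),'tilt',M[:2,2].round(4),'j',s['qpos'].round(3),'F',s['wrist_force'].round(2),'T',s['torque'].round(3),'op',round(s['opening'],4))
    if target is not None:
        print('linear cm',(100*M.T@(np.array(target)-s['tcp_pos'])).round(2))
        p=np.radians(y if psi is None else psi)
        G=np.array([[-np.sin(p),np.cos(p),0],[np.cos(p),np.sin(p),0],[0,0,-1]]).T  # columns tool axes
        G=np.c_[[-np.sin(p),np.cos(p),0],[np.cos(p),np.sin(p),0],[0,0,-1]]
        print('twist deg',np.degrees(R.from_matrix(M.T@G).as_rotvec()).round(2))
    return s
E
python3 - <<'E'
from h import *
import pickle
c=snap('wrist','w3');pickle.dump(c,open('c3.pkl','wb'))
s=info([.4948,-.357,.12])
print(proj(c,[.4948,-.357,.065]))
E
```

```text
t 4.3 tcp [ 0.5109 -0.3616  0.1542] psi 213.68 tilt [ 0.0362 -0.0227] j [-6.170e-01  4.720e-01  2.380e-01  1.294e+00  2.000e-03 -2.776e+00] F [-0.2  -0.31  0.61] T [ 0.031 -0.016 -0.03 ] op 0.06
linear cm [-1.41  1.14  3.35]
twist deg [-1.01 -2.23  0.02]
(np.float64(339.920270027466), np.float64(252.30446020909454))
```

View pics/w3.png

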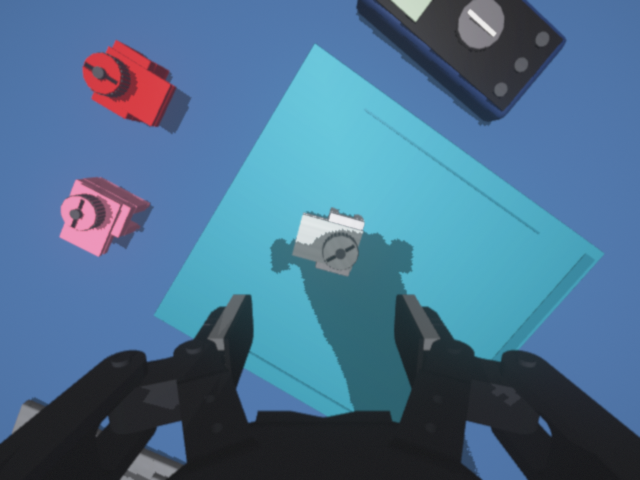

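>>> send_rows:
  rows:
    - {"linear": [-1.4,1.1,3.4],"twist": [-1,-2.2,0],"gripper": 6}
    - {"linear": [0,0,3],"twist": [0,0,0],"gripper": 6}
    - {"linear": [0,0,0],"twist": [0,0,0],"gripper": 6}

```text
time: 4.68
tcp_pos: [0.4976, -0.358, 0.0927]
tool_rot: [2.765, -1.488, 0.012]
wrist_force: [0.4, 0.3, 0.3]
opening: 0.0599
```

```bash
python3 - <<'E'
from h import *
import pickle
c=snap('wrist','w4')
s=info([.4948,-.357,.0475],213.7)
print(proj(c,[.4948,-.357,.065]))
E
```

```text
t 4.72 tcp [ 0.4986 -0.3588  0.0943] psi 213.43 tilt [ 0.0086 -0.0063] j [-0.624  0.512  0.143  1.192 -0.    -2.778] F [0.46 0.09 1.03] T [-0.005  0.061 -0.018] op 0.06
linear cm [-0.4   0.24  4.68]
twist deg [-0.21 -0.58 -0.27]
(np.float64(327.4131210432937), np.float64(261.2342690983992))
```

View pics/w4.png

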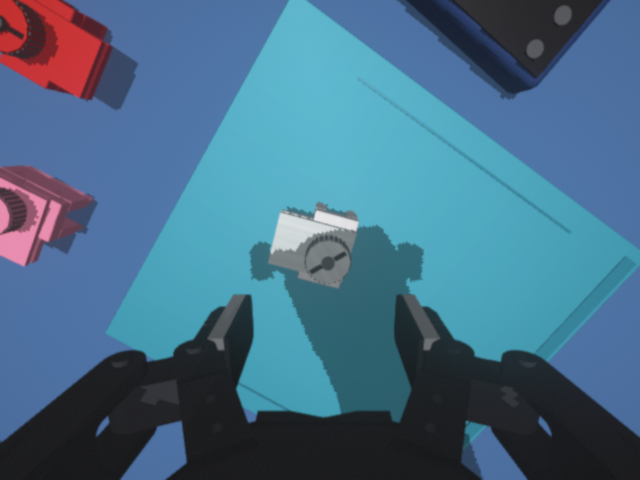

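>>> send_rows:
  rows:
    - {"linear": [-0.4,0.25,2.0],"twist": [-0.2,-0.6,0],"gripper": 6}
    - {"linear": [-0.05,0.05,1.8],"twist": [0,-0.1,0],"gripper": 6}
    - {"linear": [-0.05,0.05,1.2],"twist": [0,-0.1,0],"gripper": 6}
    - {"linear": [0,0,0.15],"twist": [0,-0.1,0],"gripper": 6}

```text
time: 5.22
tcp_pos: [0.4953, -0.3581, 0.0443]
tool_rot: [-2.763, 1.49, -0.002]
wrist_force: [0.1, 0.3, -0.4]
opening: 0.0604
```

```bash
python3 - <<'E'
from h import *
c=snap('wrist','w5')
s=info([.4948,-.357,.0475],213.7)
E
```

```text
t 5.28 tcp [ 0.4956 -0.3584  0.0447] psi 213.35 tilt [0.0028 0.0008] j [-6.270e-01  5.540e-01  7.700e-02  1.092e+00  2.000e-03 -2.780e+00] F [0.08 0.78 0.57] T [-0.011  0.037 -0.039] op 0.0599
linear cm [-0.16 -0.01 -0.28]
twist deg [-0.16 -0.05 -0.35]
```

View pics/w5.png

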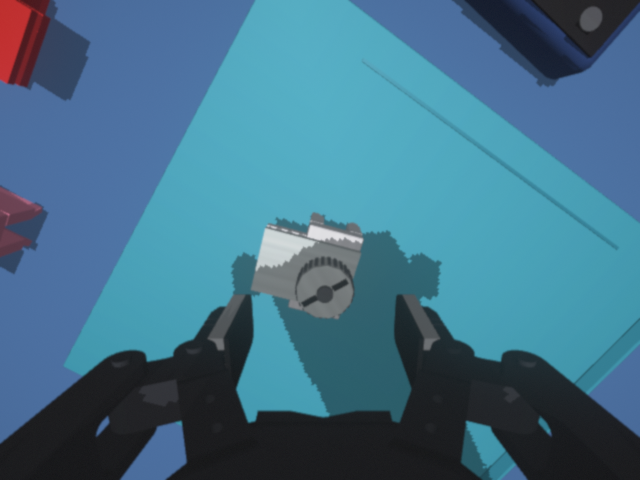

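>>> send_rows:
  rows:
    - {"linear": [-0.15,0,-0.15],"twist": [-0.1,0,0],"gripper": 4}
    - {"linear": [0,0,0.1],"twist": [0,0,0],"gripper": 3}
    - {"linear": [0,0,0.1],"twist": [0,0,0],"gripper": 2}
    - {"linear": [0,0,0.1],"twist": [0,0,0],"gripper": 2}
    - {"linear": [0,0,0.1],"twist": [0,0,0],"gripper": 2}

```text
time: 5.9
tcp_pos: [0.4962, -0.358, 0.0443]
tool_rot: [2.765, -1.491, 0.008]
wrist_force: [-0.8, 0.2, -0.3]
opening: 0.0201
```

```bash
python3 - <<'E'
from h import *
c=snap('wrist','w6')
s=info([.4948,-.357,.0475],213.7)
E
```

```text
t 5.95 tcp [ 0.4961 -0.3579  0.0442] psi 213.35 tilt [ 0.0043 -0.0024] j [-6.250e-01  5.520e-01  7.200e-02  1.086e+00  1.000e-03 -2.778e+00] F [-0.26 -0.12  0.34] T [ 0.018  0.001 -0.016] op 0.02
linear cm [-0.15  0.06 -0.33]
twist deg [-0.13 -0.25 -0.35]
```

View pics/w6.png

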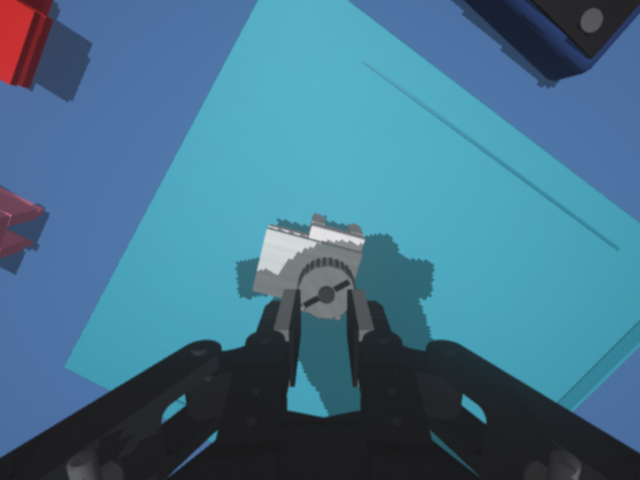

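```bash
python3 - <<'E'
from h import *
c=snap('wrist','w7');s=info()
M=R.from_rotvec(s['tool_rot']).as_matrix()
P=lambda x,y,z:tuple(np.round(proj(c,s['tcp_pos']+M@np.array([x,y,z])/1000)))
im=c['color'][:,:,::-1].copy()
for x in(-11,0,11):
  for y in(-10,10):
    for z in(0,-10,-19,-30):
      u,v=P(x,y,z);cv2.circle(im,(int(u),int(v)),1,(0,0,255) if x==11 else (0,255,0) if x==0 else (255,0,255),-1)
print(P(11,10,0),P(11,10,-19),P(-11,10,0),P(-11,10,-19))
cv2.imwrite('pics/z4.png',cv2.resize(im[230:400,230:430],None,fx=3.5,fy=3.5,interpolation=cv2.INTER_CUBIC))
for n in('scene','side'):
  c=snap(n,n+'1');u,v=map(int,proj(c,s['tcp_pos']))
  cv2.imwrite(f'pics/{n}1z.png',cv2.resize(c['color'][v-50:v+50,u-60:u+60,::-1],None,fx=6,fy=6,interpolation=cv2.INTER_CUBIC))
E
```

```text
t 6.0 tcp [ 0.4961 -0.358   0.0442] psi 213.34 tilt [ 0.0043 -0.0024] j [-6.250e-01  5.520e-01  7.200e-02  1.086e+00  1.000e-03 -2.778e+00] F [ 0.55 -0.33 -0.2 ] T [-0.021  0.004  0.048] op 0.0197
(np.float64(344.0), np.float64(254.0)) (np.float64(346.0), np.float64(266.0)) (np.float64(343.0), np.float64(292.0)) (np.float64(345.0), np.float64(308.0))
```

View pics/z4.png

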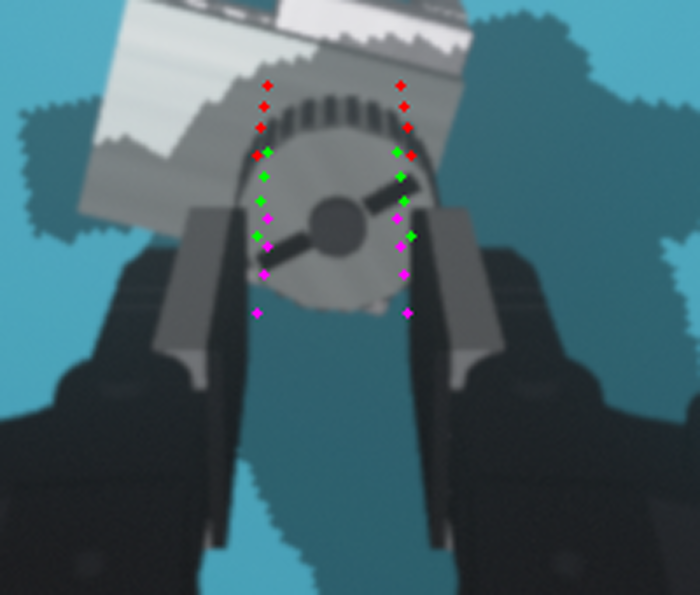

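View pics/side1z.png

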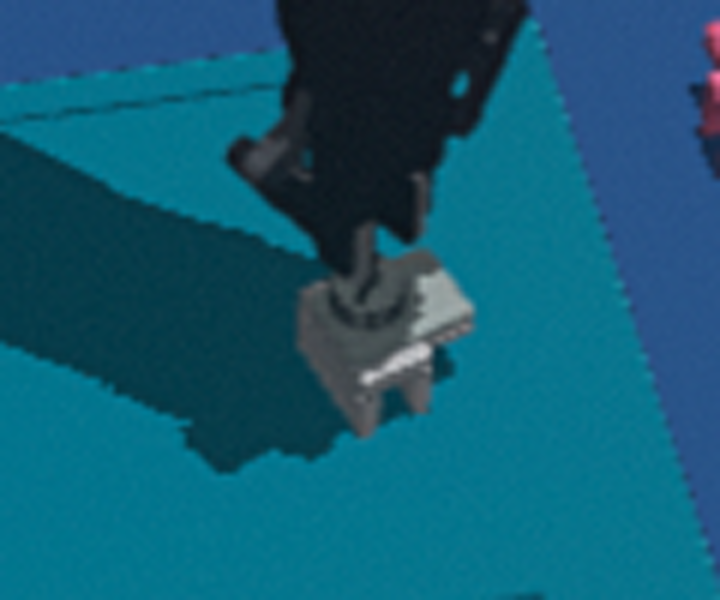

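View pics/scene1z.png

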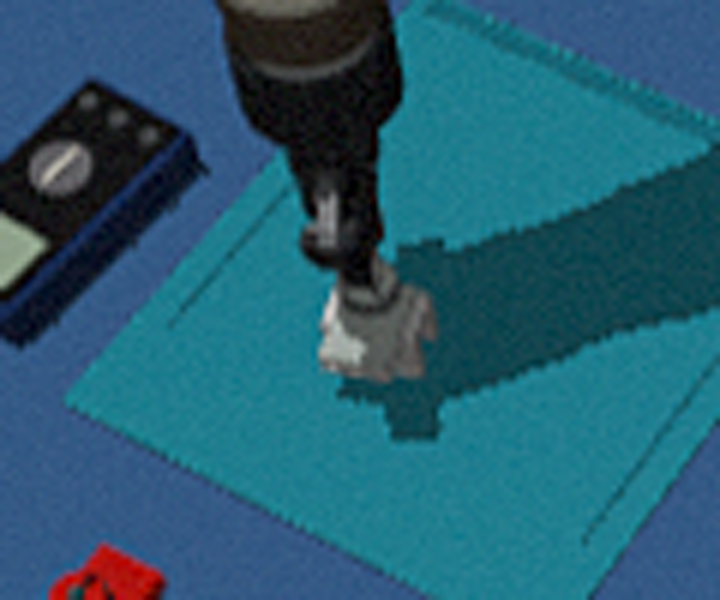

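>>> send_rows:
  rows:
    - {"linear": [-0.15,0.05,0],"twist": [-0.1,-0.2,0],"gripper": 5}
    - {"linear": [0,0,0.1],"twist": [0,0,0],"gripper": 5}
    - {"linear": [0,0,0.1],"twist": [0,0,0],"gripper": 5}
    - {"linear": [0,0,0.6],"twist": [0,0,0],"gripper": 5}
    - {"linear": [0,0,0.6],"twist": [0,0,0],"gripper": 5}
    - {"linear": [0,0,0.1],"twist": [0,0,0],"gripper": 5}

```text
time: 6.85
tcp_pos: [0.4946, -0.3568, 0.0278]
tool_rot: [-2.765, 1.491, -0.0]
wrist_force: [-0.1, 0.1, -0.0]
opening: 0.0502
```

```bash
python3 - <<'E'
from h import *
c=snap('wrist','w8')
s=info([.4948,-.357,.035],213.7)
E
```

```text
t 6.9 tcp [ 0.4946 -0.3568  0.0279] psi 213.34 tilt [ 0.0003 -0.    ] j [-0.625  0.568  0.053  1.056  0.    -2.778] F [ 0.99  0.08 -0.48] T [ 0.044 -0.013 -0.028] op 0.0496
linear cm [ 0.02 -0.   -0.71]
twist deg [-0.01 -0.01 -0.36]
```

View pics/w8.png

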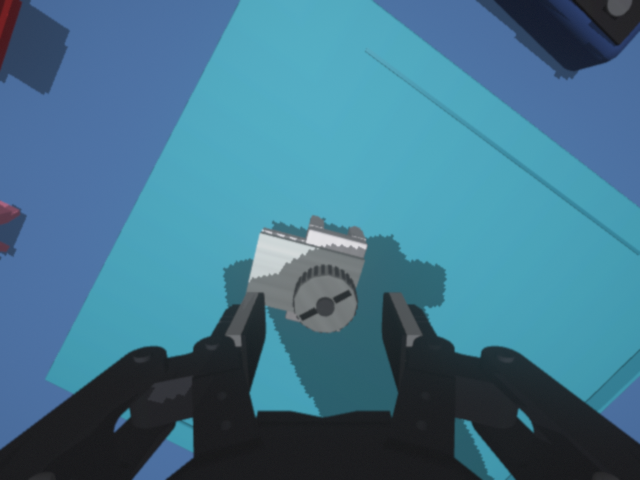

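>>> send_rows:
  rows:
    - {"linear": [0,0,0.5],"twist": [0,0,0],"gripper": 5}
    - {"linear": [0,0,0.5],"twist": [0,0,0],"gripper": 5}
    - {"linear": [0,0,0.1],"twist": [0,0,0],"gripper": 5}

```text
time: 7.28
tcp_pos: [0.4947, -0.3569, 0.0162]
tool_rot: [-2.765, 1.491, -0.001]
wrist_force: [-0.1, -0.0, -0.2]
opening: 0.0497
```

```bash
python3 - <<'E'
from h import *
c=snap('wrist','w9')
s=info([.4948,-.357,.01],213.7)
for n in('scene','side'):
  c=snap(n,n+'2');u,v=map(int,proj(c,s['tcp_pos']+[0,0,.03]))
  cv2.imwrite(f'pics/{n}2z.png',cv2.resize(c['color'][v-40:v+40,u-50:u+50,::-1],None,fx=6,fy=6,interpolation=cv2.INTER_CUBIC))
E
```

```text
t 7.33 tcp [ 0.4947 -0.3569  0.0163] psi 213.34 tilt [ 0.0005 -0.0002] j [-0.625  0.579  0.039  1.031  0.    -2.778] F [ 0.77 -0.1  -0.71] T [0.014 0.014 0.012] op 0.05
linear cm [ 0.01 -0.    0.63]
twist deg [-0.02 -0.02 -0.36]
```

View pics/w9.png

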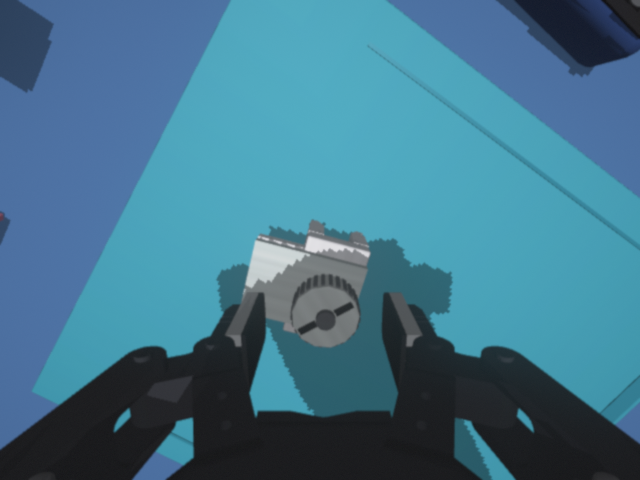

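View pics/side2z.png

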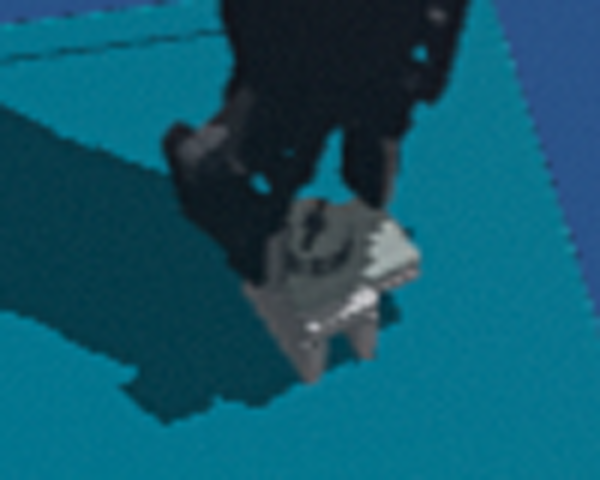

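>>> send_rows:
  rows:
    - {"linear": [0,0,0.5],"twist": [0,0,0],"gripper": 5}
    - {"linear": [0,0,0.1],"twist": [0,0,0],"gripper": 4}
    - {"linear": [0,0,0.05],"twist": [0,0,0],"gripper": 3}
    - {"linear": [0,0,0.05],"twist": [0,0,0],"gripper": 2}
    - {"linear": [0,0,0.05],"twist": [0,0,0],"gripper": 2}
    - {"linear": [0,0,0.05],"twist": [0,0,0],"gripper": 2}

```text
time: 8.18
tcp_pos: [0.4954, -0.3577, 0.0102]
tool_rot: [2.765, -1.491, 0.005]
wrist_force: [-1.2, -0.4, 4.4]
opening: 0.0256
```

```bash
python3 - <<'E'
from h import *
c=snap('wrist','w10')
s=info([.4948,-.357,.01],213.7)
for n in('scene','side'):
  c=snap(n,n+'3');u,v=map(int,proj(c,s['tcp_pos']+[0,0,.03]))
  cv2.imwrite(f'pics/{n}3z.png',cv2.resize(c['color'][v-40:v+40,u-50:u+50,::-1],None,fx=6,fy=6,interpolation=cv2.INTER_CUBIC))
E
```

```text
t 8.22 tcp [ 0.4954 -0.3577  0.0102] psi 213.33 tilt [ 0.0025 -0.0021] j [-0.625  0.585  0.032  1.014 -0.    -2.778] F [-1.87 -0.12  5.04] T [ 0.189  0.398 -0.025] op 0.0257
linear cm [-0.09  0.01  0.02]
twist deg [-0.05 -0.18 -0.37]
```

View pics/w10.png

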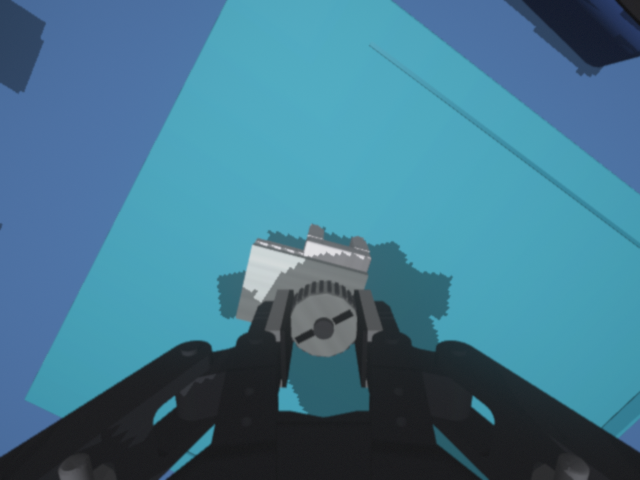

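View pics/side3z.png

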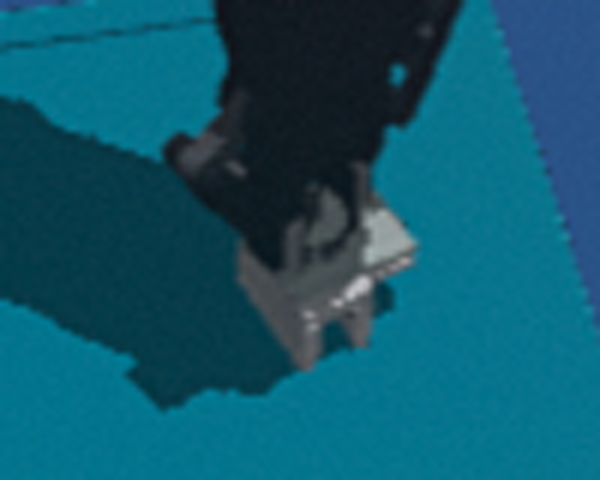

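>>> send_rows:
  rows:
    - {"linear": [0,0,-0.5],"twist": [0,-0.2,0],"gripper": 1.5}
    - {"linear": [0,0,-1],"twist": [0,0,0],"gripper": 1.5}
    - {"linear": [0,0,-2],"twist": [0,0,0],"gripper": 1.5}
    - {"linear": [0,0,-3],"twist": [0,0,0],"gripper": 1.5}
    - {"linear": [0,0,-3],"twist": [0,0,0],"gripper": 1.5}
    - {"linear": [0,0,-3],"twist": [0,0,0],"gripper": 1.5}
    - {"linear": [0,0,-3],"twist": [0,0,0],"gripper": 1.5}
    - {"linear": [0,0,-2],"twist": [0,0,0],"gripper": 1.5}
    - {"linear": [0,0,0],"twist": [0,0,0],"gripper": 1.5}

```text
time: 9.45
tcp_pos: [0.4949, -0.3569, 0.1891]
tool_rot: [-2.763, 1.489, 0.008]
wrist_force: [-0.2, -0.4, -2.1]
opening: 0.0253
```

```bash
python3 - <<'E'
from h import *
c=snap('wrist','w11')
s=info([.475,.128,.21],213.7-9)
for n in('side',):
  c=snap(n,n+'4');u,v=map(int,proj(c,s['tcp_pos']+[0,0,.03]))
  cv2.imwrite(f'pics/{n}4z.png',cv2.resize(c['color'][v-40:v+40,u-50:u+50,::-1],None,fx=6,fy=6,interpolation=cv2.INTER_CUBIC))
E
```

```text
t 9.5 tcp [ 0.4943 -0.3565  0.1878] psi 213.36 tilt [-0.0048  0.0061] j [-6.260e-01  4.720e-01  3.260e-01  1.432e+00  2.000e-03 -2.779e+00] F [-0.56 -0.51 -1.59] T [-0.045 -0.026  0.014] op 0.0257
linear cm [-41.54 -25.02  -1.91]
twist deg [0.07 0.44 8.66]
```

View pics/w11.png

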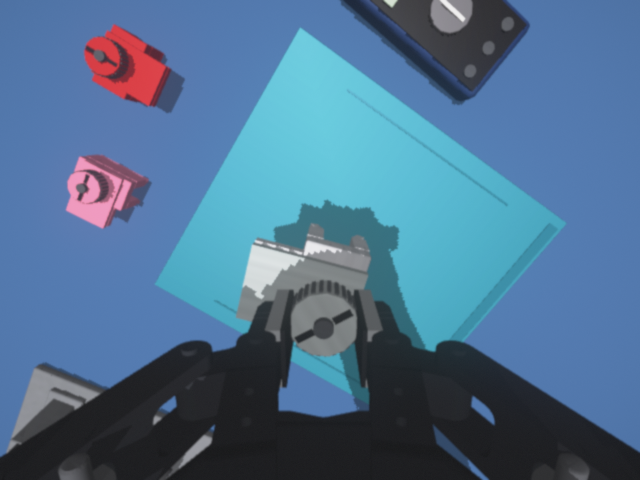

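View pics/side4z.png

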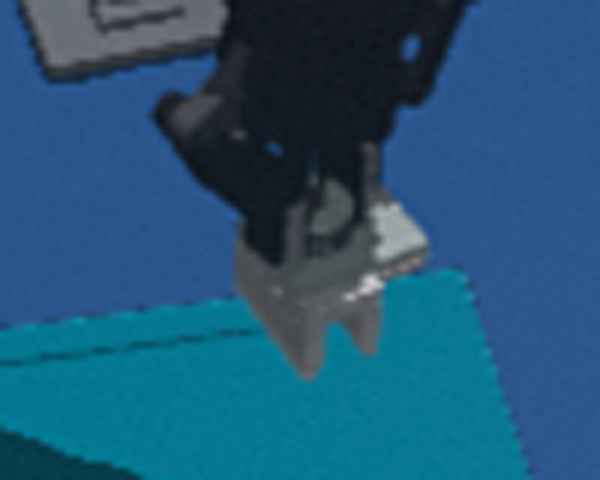

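>>> send_rows:
  rows:
    - {"linear": [-2,-1.2,-0.2],"twist": [0,0,0],"gripper": 1.5}
    - {"linear": [-4,-2.4,-0.2],"twist": [0,0,0],"gripper": 1.5}
    - {"linear": [-5,-3,-0.2],"twist": [0,0,0],"gripper": 1.5}
    - {"linear": [-5,-3,-0.2],"twist": [0,0,0],"gripper": 1.5}
    - {"linear": [-5,-3,-0.2],"twist": [0,0,0],"gripper": 1.5}
    - {"linear": [-5,-3,0],"twist": [0,0,0],"gripper": 1.5}
    - {"linear": [-5,-3,0],"twist": [0,0,0],"gripper": 1.5}
    - {"linear": [-4,-2.4,0],"twist": [0,0,0],"gripper": 1.5}
    - {"linear": [-3,-1.8,0],"twist": [0,0,0],"gripper": 1.5}
    - {"linear": [-1.2,-0.7,0],"twist": [0,0,4],"gripper": 1.5}
    - {"linear": [0,0,0],"twist": [0,0,4],"gripper": 1.5}
    - {"linear": [0,0,0],"twist": [0,0,0],"gripper": 1.5}

```text
time: 11.05
tcp_pos: [0.4633, 0.116, 0.1822]
tool_rot: [2.642, -1.679, -0.061]
wrist_force: [-0.6, 0.9, -2.1]
opening: 0.0258
```

```bash
python3 - <<'E'
from h import *
import pickle
c=snap('wrist','w12')
s=info([.475,.128,.19],204.7)
D={'wrist':c,'s':s}
for n in('scene','side'):
  c=snap(n,n+'5');D[n]=c;u,v=map(int,proj(c,s['tcp_pos']+[0,0,.0]))
  cv2.imwrite(f'pics/{n}5z.png',cv2.resize(c['color'][v-45:v+55,u-65:u+65,::-1],None,fx=6,fy=6,interpolation=cv2.INTER_CUBIC)); print(n,u-65,v-45)
pickle.dump(D,open('c5.pkl','wb'))
E
```

```text
t 11.1 tcp [0.4632 0.1158 0.1822] psi 205.11 tilt [-0.0384  0.0122] j [ 0.23   0.232 -0.036  1.337  0.021 -1.78 ] F [-1.04  0.09 -2.95] T [ 0.006 -0.046  0.038] op 0.0256
linear cm [-0.62 -1.56 -0.81]
twist deg [1.7  1.56 0.43]
scene 323 207
side 214 109
```

View pics/w12.png

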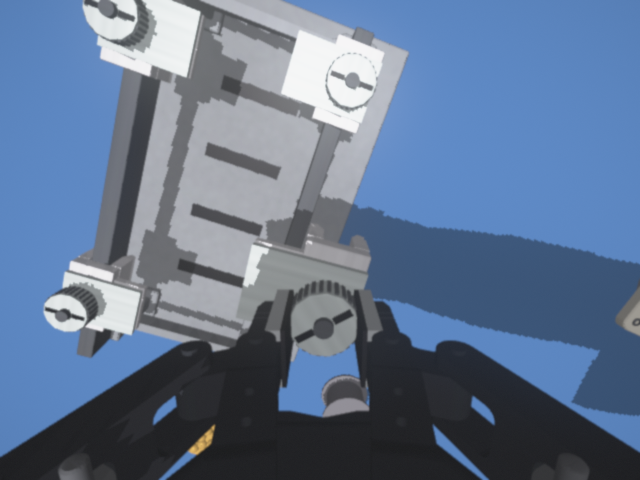

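View pics/scene5z.png

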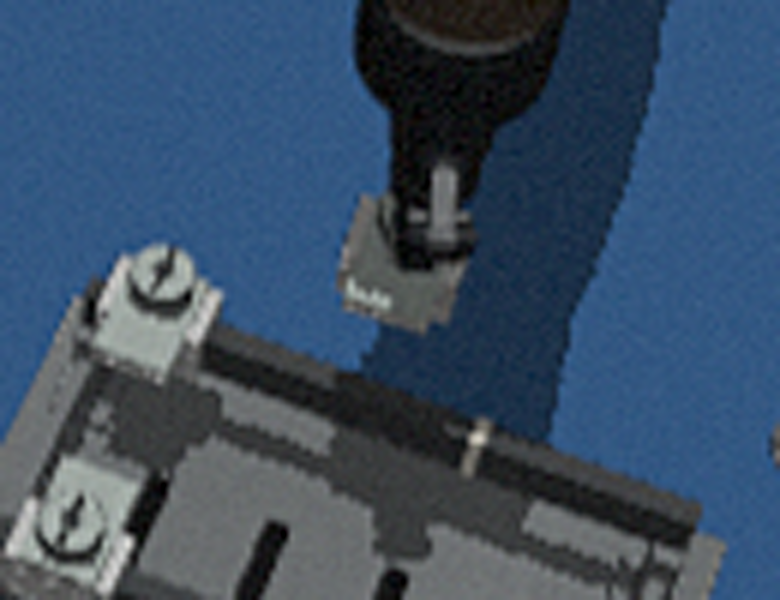

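View pics/side5z.png

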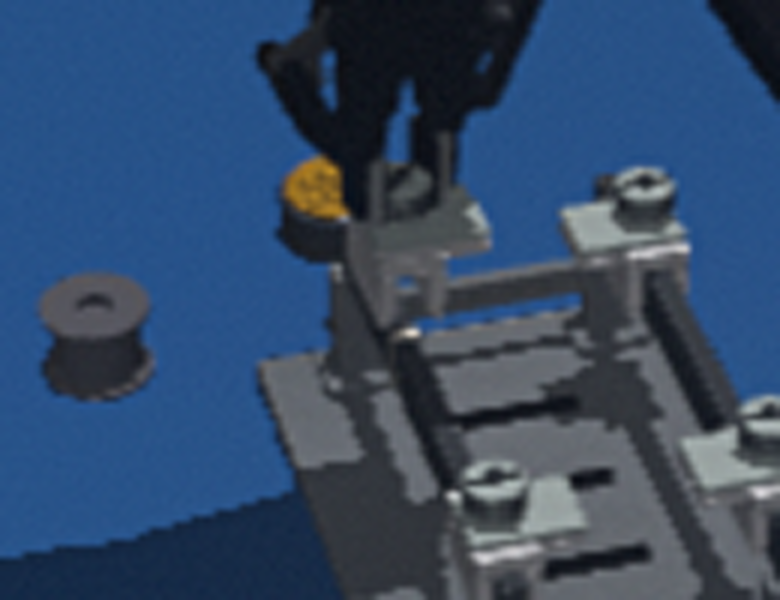

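>>> send_rows:
  rows:
    - {"linear": [-0.6,-1.5,-0.8],"twist": [1.7,1.6,0.4],"gripper": 1.5}
    - {"linear": [0,0,0],"twist": [0,0,0],"gripper": 1.5}

```text
time: 11.45
tcp_pos: [0.4753, 0.1262, 0.1902]
tool_rot: [2.644, -1.696, 0.003]
wrist_force: [-0.6, 0.6, -1.9]
opening: 0.0255
```

```bash
python3 - <<'E'
from h import *
import pickle
c=snap('wrist','w13')
s=info([.475,.128,.19],204.7)
pickle.dump({'wrist':c,'s':s},open('c6.pkl','wb'))
cv2.imwrite('pics/w13z.png',cv2.resize(c['color'][:370,60:420,::-1],None,fx=1.6,fy=1.6,interpolation=cv2.INTER_CUBIC))
E
```

```text
t 11.5 tcp [0.4746 0.1256 0.1897] psi 204.59 tilt [-0.0004 -0.0019] j [ 0.26   0.225 -0.024  1.322 -0.002 -1.74 ] F [-0.12 -0.12 -1.42] T [-0.007 -0.018 -0.012] op 0.0258
linear cm [-0.2  -0.14 -0.03]
twist deg [ 0.07 -0.09 -0.11]
```

View pics/w13z.png

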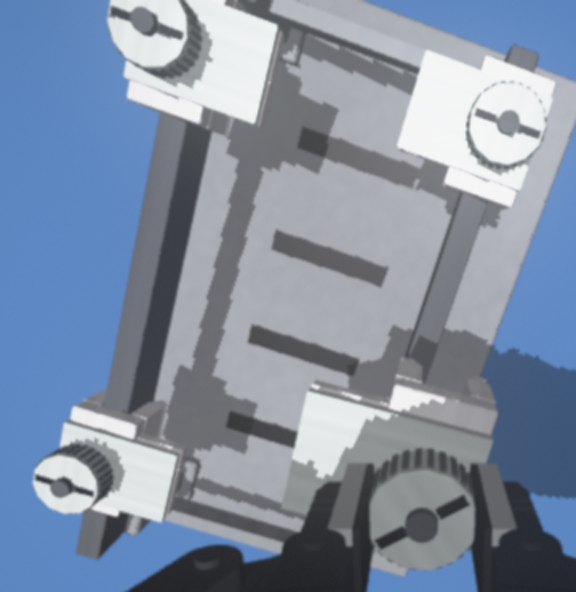

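```bash
python3 - <<'E'
from h import *
import pickle
c=pickle.load(open('c6.pkl','rb'))['wrist']
Z=lambda u,v,z:onz(c,60+u/1.6,v/1.6,z)[:2]
ang=lambda a,b:np.degrees(np.arctan2(*(b-a)[::-1]))
print('plate far edge',ang(Z(495,437,.2237),Z(315,385,.2237)))
print('saddle far edge',ang(Z(495,405,.22),Z(398,375,.22)))
print('plate left', ang(Z(283,503,.2237),Z(313,390,.2237))+90)
a,b,d=Z(509,122,.144),Z(144,20,.144),Z(61,487,.144)
print('fixed nuts',a,b,d,'rear bar dir',ang(b,d)-90,np.linalg.norm(b-d))
e,f=Z(460,195,.11),Z(411,350,.11);g=Z(484,205,.11)
print('bar left edge',e,f,ang(e,f)-90,g)
print('loose nut',Z(421,524,.2447))
E
```

```text
plate far edge 7.685820141610614
saddle far edge 6.845463306697336
plate left 7.524085584751717
fixed nuts [0.49031671 0.01803707] [0.62057183 0.04187065] [0.6009129  0.22842838] rear bar dir 6.0154662562076595 0.18759067132772014
bar left edge [0.49431939 0.04581284] [0.48542861 0.11683331] 7.135521365838741 [0.48307685 0.04518515]
loose nut [0.47482313 0.12831314]
```

>>> send_rows:
  rows:
    - {"linear": [0.1,-0.4,1.5],"twist": [0,0,1],"gripper": 1.5}
    - {"linear": [0.1,0,2.2],"twist": [0,0,0],"gripper": 1.5}
    - {"linear": [0,0,2],"twist": [0,0,0],"gripper": 1.5}
    - {"linear": [0,0,0.2],"twist": [0,0,0],"gripper": 1.5}

```text
time: 12.0
tcp_pos: [0.4777, 0.1228, 0.1251]
tool_rot: [2.62, -1.723, -0.005]
wrist_force: [0.2, 0.7, -1.1]
opening: 0.0256
```

```bash
cat >> h.py <<'E'
def look(tag,target,psi,dz=.03,names=('scene','side','wrist')):
    s=info(target,psi)
    for n in names:
        c=snap(n,f'{n}{tag}')
        if n=='wrist': continue
        u,v=map(int,proj(c,s['tcp_pos']+[0,0,dz]))
        cv2.imwrite(f'pics/{n}{tag}z.png',cv2.resize(c['color'][v-45:v+45,u-60:u+60,::-1],None,fx=6,fy=6,interpolation=cv2.INTER_CUBIC)); print(n,u-60,v-45)
E
python3 -c "
from h import *
look('6',[.480,.126,.132],203.6)"
```

```text
t 12.0 tcp [0.4777 0.1228 0.1251] psi 203.33 tilt [-0.0056 -0.0033] j [ 0.253  0.274 -0.133  1.17  -0.002 -1.725] F [ 0.17  0.7  -1.15] T [-0.043 -0.003  0.025] op 0.0256
linear cm [-0.2  -0.33 -0.69]
twist deg [ 0.37 -0.04 -0.27]
scene 327 217
side 224 115
```

View pics/side6z.png

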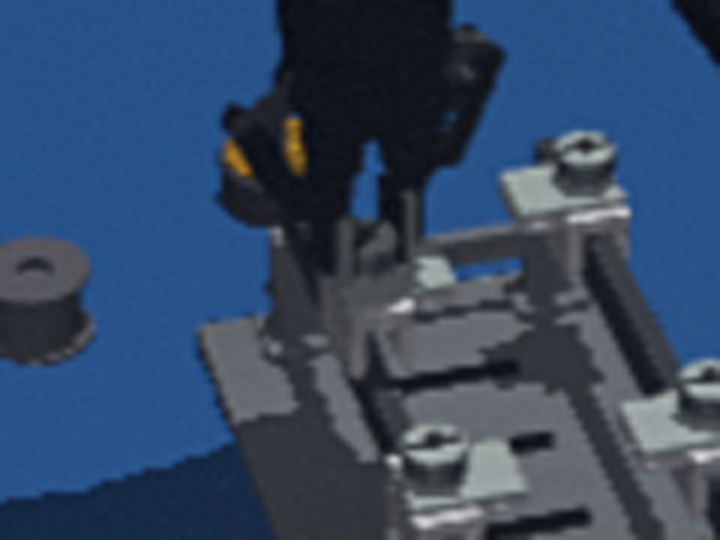

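View pics/scene6z.png

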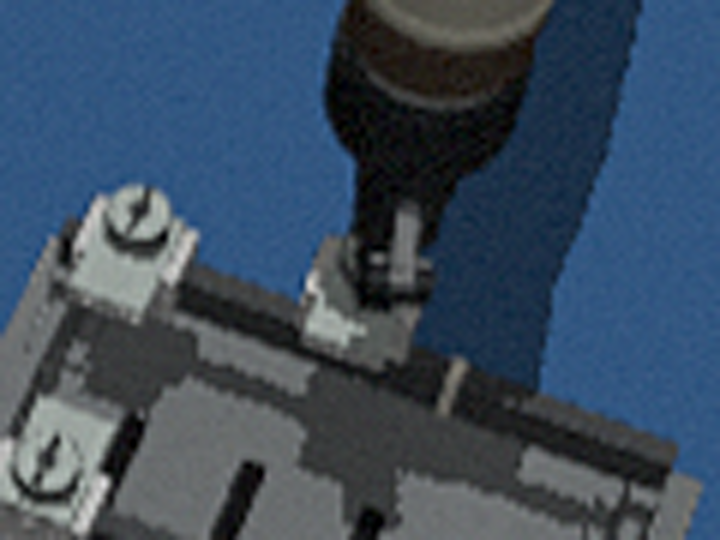

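View pics/wrist6.png

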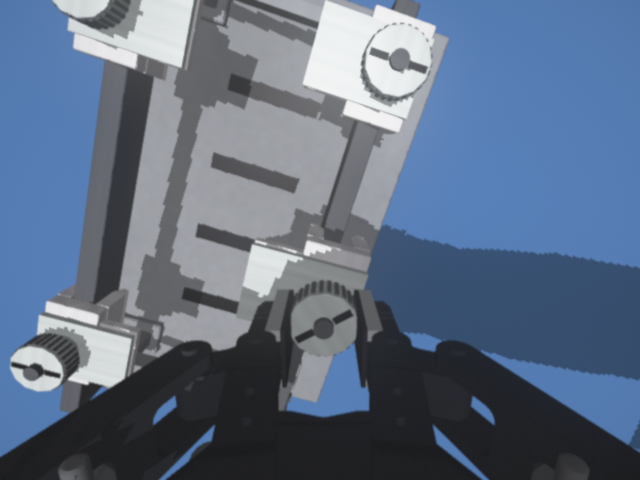

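```bash
python3 - <<'E'
import cv2,numpy as np
a=cv2.imread('pics/wrist6.png')[190:300,270:400];b=cv2.imread('pics/side6.png')[155:205,260:320]
cv2.imwrite('pics/z7.png',np.hstack([cv2.resize(a,(390,330),interpolation=2),cv2.resize(b,(396,330),interpolation=2)]))
E
```

```text
(no output)
```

View pics/z7.png

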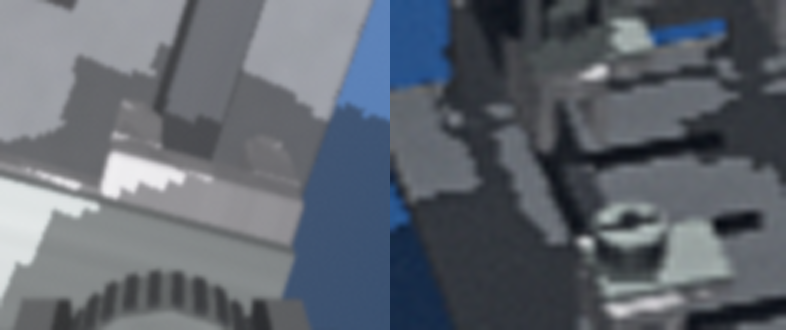

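>>> send_rows:
  rows:
    - {"linear": [0,-0.35,0],"twist": [0.4,0,0],"gripper": 1.5}
    - {"linear": [0,0,0.05],"twist": [0,0,0],"gripper": 1.5}

```text
time: 12.4
tcp_pos: [0.4845, 0.1253, 0.1287]
tool_rot: [-2.619, 1.723, -0.011]
wrist_force: [-0.3, -0.2, -1.4]
opening: 0.0258
```

```bash
python3 - <<'E'
from h import *
look('7',[.480,.126,.11],203.5,names=('wrist',))
a=cv2.imread('pics/wrist7.png')[190:300,270:400]
cv2.imwrite('pics/z8.png',cv2.resize(a,(780,660),interpolation=2)[:600])
E
```

```text
t 12.4 tcp [0.4845 0.1253 0.1287] psi 203.34 tilt [0.0093 0.0018] j [ 2.530e-01  2.720e-01 -1.260e-01  1.164e+00 -1.000e-03 -1.725e+00] F [-0.32 -0.17 -1.44] T [-0.008 -0.001  0.039] op 0.0258
linear cm [-0.25  0.4   1.87]
twist deg [-0.53 -0.12 -0.16]
```

View pics/z8.png

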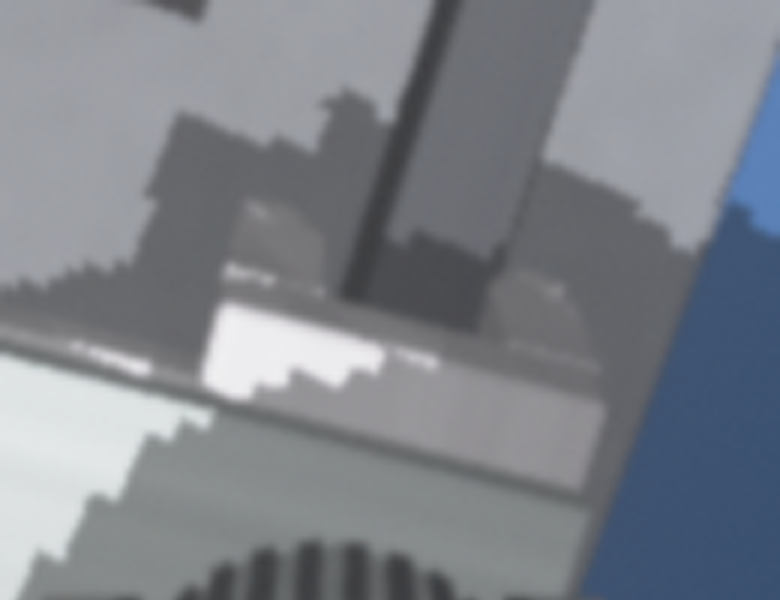

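>>> send_rows:
  rows:
    - {"linear": [0,0.3,0.4],"twist": [-0.5,0,0],"gripper": 1.5}
    - {"linear": [0,0.05,0.4],"twist": [0,0,0],"gripper": 1.5}

```text
time: 12.7
tcp_pos: [0.4815, 0.124, 0.121]
tool_rot: [2.625, -1.726, 0.004]
wrist_force: [-0.5, 0.1, -1.3]
opening: 0.0255
```

```bash
python3 - <<'E'
from h import *
look('8',[.481,.126,.11],203.5,names=('wrist',))
a=cv2.imread('pics/wrist8.png')[190:300,270:400]
cv2.imwrite('pics/z9.png',cv2.resize(a,(780,660),interpolation=2)[:600])
E
```

```text
t 12.7 tcp [0.4815 0.124  0.121 ] psi 203.35 tilt [ 0.0021 -0.0015] j [ 0.253  0.278 -0.139  1.152 -0.002 -1.725] F [-0.54  0.12 -1.35] T [-0.024  0.037 -0.051] op 0.0255
linear cm [-0.21 -0.03  1.1 ]
twist deg [-0.08 -0.13 -0.15]
```

View pics/z9.png

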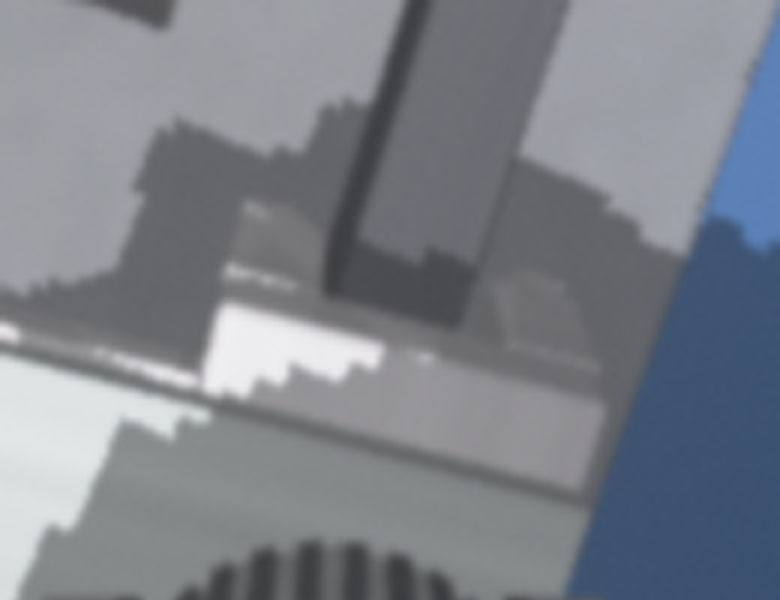

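>>> send_rows:
  rows:
    - {"linear": [0,0,0.5],"twist": [0,-0.1,0],"gripper": 1.5}
    - {"linear": [0,0,0.5],"twist": [0,0,0],"gripper": 1.5}
    - {"linear": [0,0,0.3],"twist": [0,0,0],"gripper": 1.5}

```text
time: 13.12
tcp_pos: [0.4808, 0.1238, 0.1062]
tool_rot: [2.625, -1.726, 0.0]
wrist_force: [0.8, 0.2, -1.8]
opening: 0.0259
```

```bash
python3 - <<'E'
from h import *
look('9',[.481,.126,.09],203.5,names=('wrist',))
a=cv2.imread('pics/wrist9.png')[190:300,270:400]
cv2.imwrite('pics/z10.png',cv2.resize(a,(780,660),interpolation=2)[:600])
E
```

```text
t 13.12 tcp [0.4808 0.1238 0.1062] psi 203.35 tilt [-0.0001 -0.0002] j [ 0.252  0.29  -0.163  1.118 -0.    -1.726] F [ 0.81  0.2  -1.79] T [-0.015  0.014  0.022] op 0.0259
linear cm [-0.19 -0.1   1.62]
twist deg [ 0.01 -0.01 -0.15]
```

View pics/z10.png

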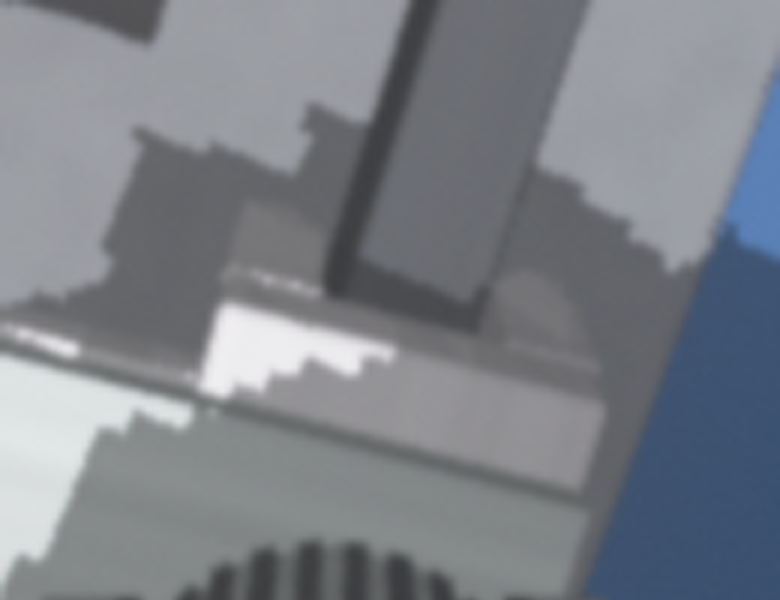

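>>> send_rows:
  rows:
    - {"linear": [0,0,0.5],"twist": [0,0,0],"gripper": 1.5}
    - {"linear": [0,0,0.5],"twist": [0,0,0],"gripper": 1.5}
    - {"linear": [0,0,0.25],"twist": [0,0,0],"gripper": 1.5}

```text
time: 13.55
tcp_pos: [0.4807, 0.1238, 0.0926]
tool_rot: [2.625, -1.726, -0.0]
wrist_force: [0.4, 0.3, -2.4]
opening: 0.0258
```

```bash
python3 - <<'E'
from h import *
look('10',[.481,.126,.09],203.5,names=())
E
```

```text
t 13.55 tcp [0.4807 0.1238 0.0926] psi 203.35 tilt [-0.0005 -0.0003] j [ 0.252  0.303 -0.184  1.085 -0.    -1.726] F [ 0.41  0.25 -2.36] T [ 0.002 -0.015  0.003] op 0.0258
linear cm [-0.19 -0.11  0.26]
twist deg [ 0.03 -0.01 -0.15]
```

>>> send_rows:
  rows:
    - {"linear": [0,0,0.2],"twist": [0,0,0],"gripper": 1.5}
    - {"linear": [0,0,0.15],"twist": [0,0,0],"gripper": 1.5}

```text
time: 13.8
tcp_pos: [0.4808, 0.1238, 0.0901]
tool_rot: [2.625, -1.726, 0.0]
wrist_force: [-5.0, -1.1, 13.7]
opening: 0.0256
```

```bash
python3 - <<'E'
from h import *
look('11',[.481,.126,.09],203.5,names=())
E
```

```text
t 13.8 tcp [0.4808 0.1238 0.0901] psi 203.35 tilt [ 0.0002 -0.0002] j [ 0.252  0.304 -0.189  1.078 -0.    -1.726] F [-5.03 -1.15 13.72] T [-0.39   1.065  0.019] op 0.0256
linear cm [-0.19 -0.1   0.01]
twist deg [-0.01 -0.01 -0.15]
```

>>> send_rows:
  rows:
    - {"linear": [0,0,-0.02],"twist": [0,0,0],"gripper": 1.5}

```text
time: 13.92
tcp_pos: [0.4809, 0.1238, 0.0908]
tool_rot: [-2.625, 1.726, -0.001]
wrist_force: [-1.5, 0.5, -2.6]
opening: 0.0256
```

```bash
python3 - <<'E'
from h import *
look('12',[.481,.126,.09],203.5)
E
```

```text
t 13.93 tcp [0.4809 0.1238 0.0908] psi 203.35 tilt [ 0.0008 -0.    ] j [ 0.252  0.303 -0.188  1.079 -0.    -1.726] F [-1.54  0.46 -2.58] T [ 0.001  0.142 -0.028] op 0.0256
linear cm [-0.2  -0.09  0.08]
twist deg [-0.04 -0.02 -0.15]
scene 325 225
side 225 125
```

View pics/scene12z.png

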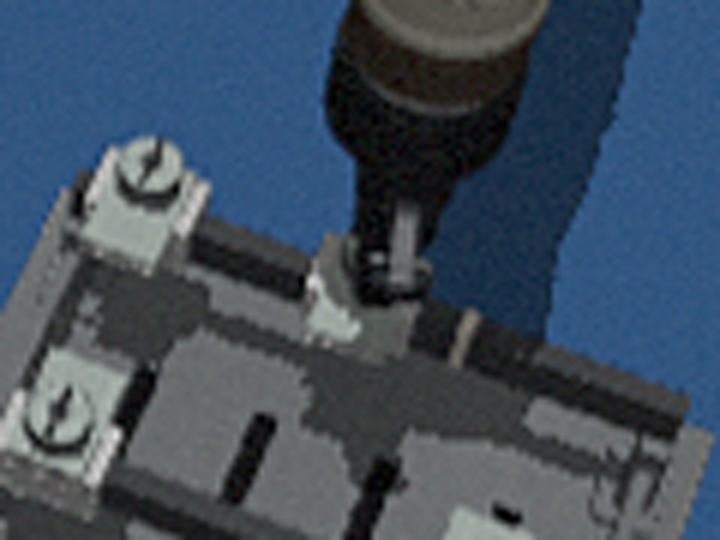

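View pics/side12z.png

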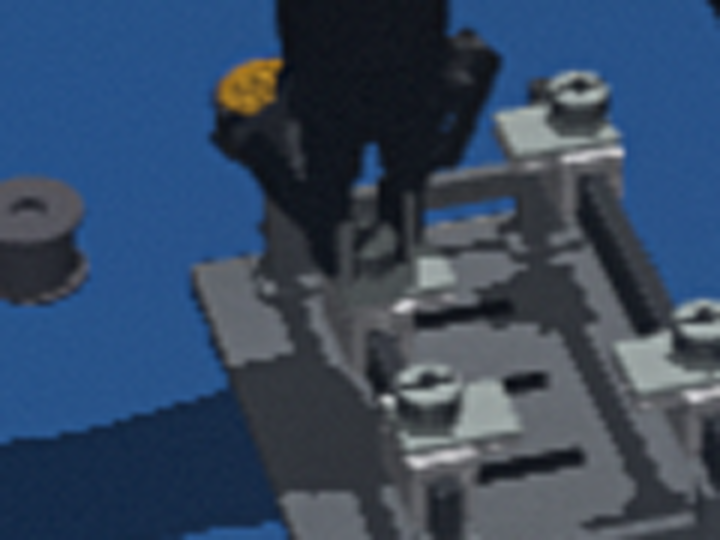

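View pics/wrist12.png

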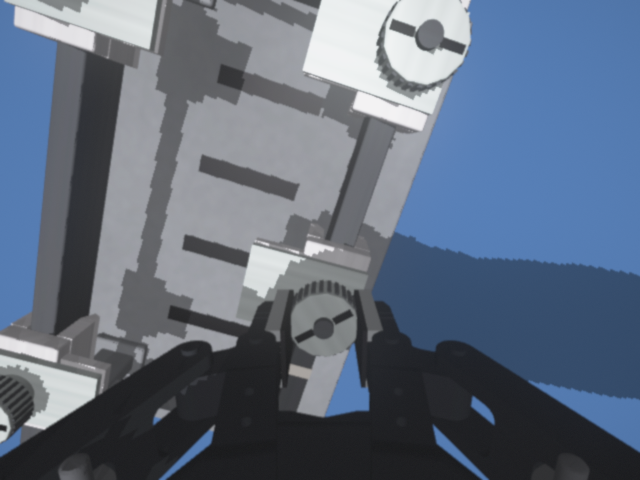

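```bash
python3 - <<'E'
from h import *
w=bot.read_camera('wrist');c=bot.read_camera('scene')
S=lambda u,v,z:onz(c,325+u/6,225+v/6,z)[:2]
y=np.array([-.108,.994])
n=S(150,168,.144);m=S(467,328,.11);print('scene nut',n,'mark',m,'mark stand y',(m-n)@y-.11)
n2=onz(w,429,34,.144)[:2];m2=onz(w,299,371,.11)[:2];t=onz(w,323,328,.145)[:2]
print('wrist nut',n2,'mark',m2,(m2-n2)@y-.11,'loose',t,'remaining',(m2-t)@y,(m-n)@y-(t-n2)@y)
cv2.imwrite('pics/z11.png',cv2.resize(w['color'][340:420,270:350,::-1],None,fx=7,fy=7,interpolation=2))
E
```

```text
scene nut [0.49356049 0.02187998] mark [0.47685452 0.17450126] mark stand y 0.04350979473497922
wrist nut [0.49065886 0.01765792] mark [0.47434159 0.17221291] 0.045389924826050934 loose [0.48051109 0.1260522 ] remaining 0.04655005713143476 0.04466992704036303
```

View pics/z11.png

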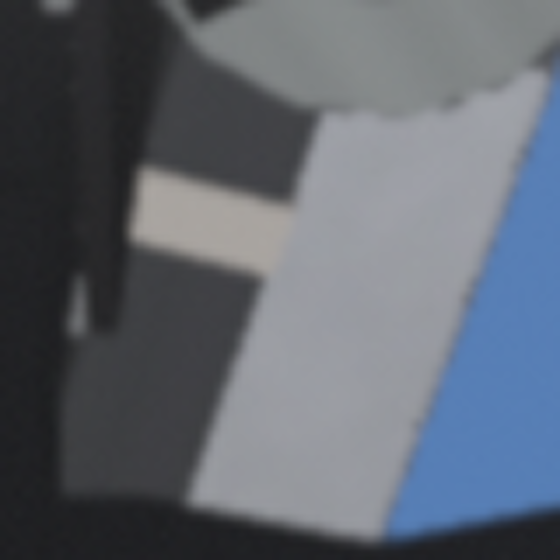

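>>> send_rows:
  rows:
    - {"linear": [-0.48,-0.15,0.08],"twist": [0,0,0],"gripper": 1.5}
    - {"linear": [-0.48,-0.15,0.05],"twist": [0,0,0],"gripper": 1.5}
    - {"linear": [-0.48,-0.15,0.05],"twist": [0,0,0],"gripper": 1.5}
    - {"linear": [-0.48,-0.15,0.05],"twist": [0,0,0],"gripper": 1.5}

```text
time: 14.68
tcp_pos: [0.4802, 0.1383, 0.0904]
tool_rot: [2.614, -1.728, 0.017]
wrist_force: [-1.0, -6.3, 4.8]
opening: 0.0258
```

```bash
python3 - <<'E'
from h import *
look('13',[.476,.1685,.0905],203.35,names=())
E
```

```text
t 14.68 tcp [0.4802 0.1383 0.0904] psi 203.06 tilt [ 0.0047 -0.0128] j [ 0.29   0.309 -0.181  1.08  -0.014 -1.684] F [-0.97 -6.33  4.85] T [-1.049  0.366 -0.023] op 0.0258
linear cm [-2.94 -0.8  -0.05]
twist deg [ 0.04 -0.78 -0.29]
```

>>> send_rows:
  rows:
    - {"linear": [-0.55,-0.17,0.02],"twist": [0,-0.8,0.3],"gripper": 1.5}
    - {"linear": [-0.55,-0.17,0.03],"twist": [0,-0.2,0],"gripper": 1.5}
    - {"linear": [-0.55,-0.17,0.03],"twist": [0,-0.2,0],"gripper": 1.5}
    - {"linear": [-0.55,-0.17,0.03],"twist": [0,-0.2,0],"gripper": 1.5}

```text
time: 15.18
tcp_pos: [0.478, 0.1583, 0.0903]
tool_rot: [-2.613, 1.744, 0.008]
wrist_force: [-0.8, -5.6, 5.5]
opening: 0.0261
```

```bash
python3 - <<'E'
from h import *
look('14',[.476,.1685,.0905],203.35,names=())
E
```

```text
t 15.18 tcp [0.478  0.1583 0.0903] psi 202.58 tilt [-0.0044  0.0031] j [ 0.317  0.32  -0.166  1.088  0.004 -1.648] F [-0.8  -5.64  5.48] T [-1.172  0.417  0.016] op 0.0261
linear cm [-1.02 -0.21 -0.01]
twist deg [ 0.16  0.26 -0.77]
```

>>> send_rows:
  rows:
    - {"linear": [-0.5,-0.13,0.02],"twist": [0,0.2,-0.4],"gripper": 1.5}
    - {"linear": [-0.5,-0.13,0.03],"twist": [0,0,-0.3],"gripper": 1.5}

```text
time: 15.42
tcp_pos: [0.4769, 0.1677, 0.0903]
tool_rot: [2.62, -1.727, -0.001]
wrist_force: [-0.3, -5.4, 6.3]
opening: 0.026
```

```bash
python3 - <<'E'
from h import *
look('15',[.476,.1685,.0905],203.35)
E
```

```text
t 15.43 tcp [0.4769 0.1677 0.0903] psi 203.22 tilt [-0.0021 -0.0024] j [ 0.339  0.323 -0.161  1.089 -0.002 -1.637] F [-0.34 -5.42  6.26] T [-1.057  0.272 -0.102] op 0.026
linear cm [-0.11  0.05 -0.02]
twist deg [ 0.16 -0.08 -0.13]
scene 341 231
side 221 115
```

View pics/scene15z.png

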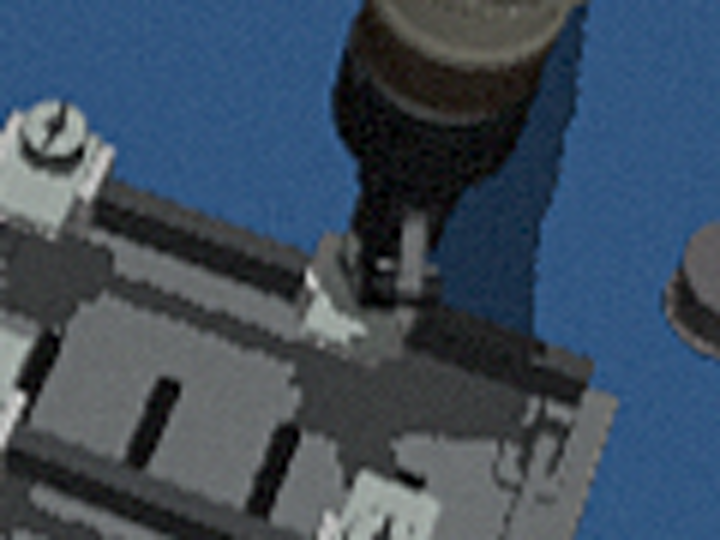

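View pics/wrist15.png

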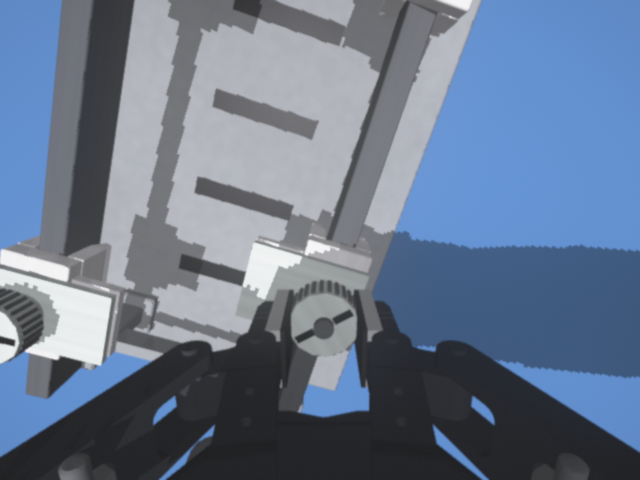

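View pics/side15z.png

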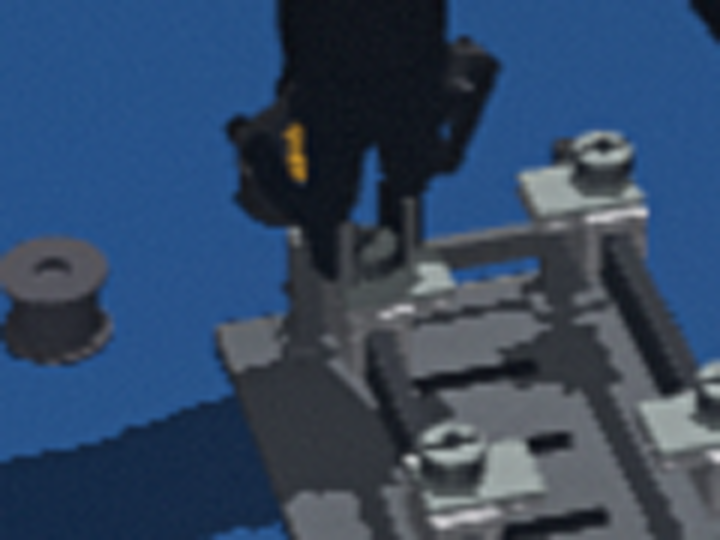

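>>> send_rows:
  rows:
    - {"linear": [-0.15,-0.03,0.02],"twist": [0,0,0],"gripper": 1.5}
    - {"linear": [0,0,0.03],"twist": [0,0,10],"gripper": 1.5}
    - {"linear": [0,0,0.03],"twist": [0,0,10],"gripper": 1.5}
    - {"linear": [0,0,0.03],"twist": [0,0,10],"gripper": 1.5}
    - {"linear": [0,0,0.03],"twist": [0,0,10],"gripper": 1.5}

```text
time: 16.2
tcp_pos: [0.4773, 0.1699, 0.0901]
tool_rot: [1.846, -2.541, 0.002]
wrist_force: [-1.6, -3.9, 5.7]
opening: 0.0257
```

```bash
python3 - <<'E'
from h import *
look('16',[.4765,.1695,.0903],None,names=('wrist',))
E
```

```text
t 16.2 tcp [0.4773 0.1699 0.0901] psi 161.99 tilt [-0.0001 -0.0019] j [ 0.343  0.324 -0.161  1.087 -0.002 -0.913] F [-1.64 -3.94  5.73] T [-0.995  0.339  0.056] op 0.0257
linear cm [ 0.07  0.07 -0.02]
twist deg [-0.03 -0.1   0.  ]
```

>>> send_rows:
  rows:
    - {"linear": [0,0,0.03],"twist": [0,0,10],"gripper": 1.5}
    - {"linear": [0,0,0.03],"twist": [0,0,10],"gripper": 1.5}
    - {"linear": [0,0,0.03],"twist": [0,0,10],"gripper": 1.5}
    - {"linear": [0,0,0.03],"twist": [0,0,10],"gripper": 1.5}
    - {"linear": [0,0,0.03],"twist": [0,0,10],"gripper": 1.5}

```text
time: 16.88
tcp_pos: [0.4779, 0.1694, 0.0898]
tool_rot: [-0.548, 3.092, -0.006]
wrist_force: [-1.7, -4.4, 5.1]
opening: 0.0258
```

```bash
cat >> h.py <<'E'
def zoomslot():
    """angle of nut slot in wrist image: darkest elongated blob inside nut disc"""
    c=bot.read_camera('wrist');g=cv2.cvtColor(c['color'],cv2.COLOR_RGB2GRAY)[295:362,292:356]
    cl=np.median(g[28:40,20:45]);m=np.uint8(g<0.65*np.median(g))
    yy,xx=np.nonzero(m);d=np.hypot(xx-31,yy-33);k=d<22;p=np.c_[xx[k],yy[k]].astype(np.float32)
    w,v=np.linalg.eigh(np.cov(p.T));e=v[:,1];print('slot img angle',round(np.degrees(np.arctan2(-e[1],e[0]))%180,1),'n',k.sum(),'ratio',round(w[1]/w[0],1))
E
python3 - <<'E'
from h import *
info([.4772,.1695,.0903]);zoomslot()
for _ in range(6):
    bot.read_camera('wrist');s=bot.get_state();print(s['torque'].round(3),s['wrist_force'].round(1))
E
```

```text
t 16.88 tcp [0.4779 0.1694 0.0898] psi 110.09 tilt [ 0.0017 -0.0037] j [ 0.343  0.324 -0.162  1.085 -0.004 -0.007] F [-1.67 -4.4   5.13] T [-1.024  0.394  0.043] op 0.0258
linear cm [ 0.06  0.04 -0.05]
twist deg [-0.23  0.02 -0.  ]
slot img angle 28.1 n 500 ratio 4.7
[-1.025  0.323 -0.075] [-1.3 -5.   5.9]
[-1.024  0.33  -0.039] [-1.9 -4.   5.4]
[-0.976  0.431 -0.08 ] [-1.5 -4.2  5.6]
[-1.073  0.375 -0.042] [-1.9 -3.3  5.5]
[-1.076  0.323 -0.1  ] [-1.6 -4.8  5.6]
[-1.015  0.306  0.013] [-1.3 -4.5  5.7]
```

>>> send_rows:
  rows:
    - {"linear": [0.03,0.02,0.01],"twist": [-0.2,0,10],"gripper": 1.5}
    - {"linear": [0,0,0.03],"twist": [0,0,10],"gripper": 1.5}
    - {"linear": [0,0,0.03],"twist": [0,0,10],"gripper": 1.5}
    - {"linear": [0,0,0.03],"twist": [0,0,10],"gripper": 1.5}
    - {"linear": [0,0,0.03],"twist": [0,0,8],"gripper": 1.5}

```text
time: 17.85
tcp_pos: [0.4772, 0.1688, 0.0896]
tool_rot: [0.789, 3.039, -0.003]
wrist_force: [-1.9, -3.7, 6.6]
opening: 0.0256
```

```bash
python3 - <<'E'
from h import *
info([.4772,.1695,.0900]);zoomslot()
E
```

```text
t 17.85 tcp [0.4772 0.1688 0.0896] psi 60.89 tilt [ 0.0008 -0.0024] j [ 0.342  0.323 -0.164  1.084 -0.003  0.85 ] F [-1.91 -3.72  6.58] T [-1.011  0.472  0.053] op 0.0256
linear cm [ 0.03  0.06 -0.04]
twist deg [-0.1   0.11 -0.  ]
slot img angle 28.1 n 503 ratio 4.5
```

>>> send_rows:
  rows:
    - {"linear": [0,0,0.03],"twist": [0,0,5],"gripper": 1.5}
    - {"linear": [0,0,0.03],"twist": [0,0,5],"gripper": 1.5}
    - {"linear": [0,0,0.03],"twist": [0,0,5],"gripper": 1.5}
    - {"linear": [0,0,0.03],"twist": [0,0,5],"gripper": 1.5}

```text
time: 18.4
tcp_pos: [0.477, 0.1687, 0.0895]
tool_rot: [1.325, 2.846, -0.004]
wrist_force: [-2.4, -3.7, 6.2]
opening: 0.0256
```

```bash
python3 - <<'E'
from h import *
info([.4772,.1695,.0900]);zoomslot()
E
```

```text
t 18.4 tcp [0.477  0.1687 0.0895] psi 40.06 tilt [ 0.0009 -0.0034] j [ 0.342  0.323 -0.164  1.084 -0.003  1.214] F [-2.42 -3.65  6.24] T [-0.936  0.555  0.063] op 0.0256
linear cm [ 0.05  0.07 -0.05]
twist deg [-0.08  0.18 -0.  ]
slot img angle 27.8 n 512 ratio 4.3
```

>>> send_rows:
  rows:
    - {"linear": [0.02,0.02,0.03],"twist": [0,0.1,5],"gripper": 1.5}
    - {"linear": [0,0,0.03],"twist": [0,0,5],"gripper": 1.5}
    - {"linear": [0,0,0.03],"twist": [0,0,5],"gripper": 1.5}
    - {"linear": [0,0,0.03],"twist": [0,0,5],"gripper": 1.5}
    - {"linear": [0,0,0.03],"twist": [0,0,5],"gripper": 1.5}
    - {"linear": [0,0,0.03],"twist": [0,0,5],"gripper": 1.5}

```text
time: 19.2
tcp_pos: [0.4764, 0.1686, 0.0893]
tool_rot: [2.04, 2.387, -0.004]
wrist_force: [-1.2, -3.9, 6.1]
opening: 0.0255
```

```bash
python3 - <<'E'
from h import *
info([.4772,.1695,.0900]);zoomslot()
E
```

```text
t 19.2 tcp [0.4764 0.1686 0.0893] psi 8.97 tilt [-0.0005 -0.003 ] j [ 0.342  0.323 -0.165  1.085 -0.003  1.756] F [-1.23 -3.92  6.1 ] T [-0.86   0.492 -0.003] op 0.0255
linear cm [ 0.07  0.09 -0.07]
twist deg [-0.06  0.16 -0.  ]
slot img angle 27.9 n 519 ratio 4.2
```

>>> send_rows:
  rows:
    - {"linear": [0.06,0.03,0.03],"twist": [0,0.1,5],"gripper": 1.5}
    - {"linear": [0,0,0.03],"twist": [0,0,5],"gripper": 1.5}
    - {"linear": [0,0,0.03],"twist": [0,0,5],"gripper": 1.5}
    - {"linear": [0,0,0.03],"twist": [0,0,5],"gripper": 1.5}
    - {"linear": [0,0,0.03],"twist": [0,0,5],"gripper": 1.5}
    - {"linear": [0,0,0.03],"twist": [0,0,5],"gripper": 1.5}

```text
time: 20.0
tcp_pos: [0.476, 0.1689, 0.0893]
tool_rot: [2.606, 1.753, -0.003]
wrist_force: [-2.3, -3.6, 5.9]
opening: 0.0253
```

```bash
python3 - <<'E'
from h import *
info([.4772,.1695,.0900]);zoomslot()
E
```

```text
t 20.0 tcp [0.476  0.1689 0.0893] psi 337.85 tilt [-0.0011 -0.0018] j [ 3.420e-01  3.220e-01 -1.650e-01  1.085e+00 -1.000e-03  2.299e+00] F [-2.31 -3.62  5.9 ] T [-0.805  0.441  0.018] op 0.0253
linear cm [ 0.09  0.09 -0.07]
twist deg [-0.02  0.12 -0.  ]
slot img angle 28.0 n 523 ratio 4.1
```

>>> send_rows:
  rows:
    - {"linear": [0,0,0.03],"twist": [0,0,5],"gripper": 1.5}
    - {"linear": [0,0,0.03],"twist": [0,0,5],"gripper": 1.5}
    - {"linear": [0,0,0.03],"twist": [0,0,5],"gripper": 1.5}
    - {"linear": [0,0,0.03],"twist": [0,0,5],"gripper": 1.5}
    - {"linear": [0,0,0.03],"twist": [0,0,5],"gripper": 1.5}

```text
time: 20.68
tcp_pos: [0.4779, 0.172, 0.0892]
tool_rot: [-2.927, -1.137, -0.006]
wrist_force: [0.2, -4.4, 3.4]
opening: 0.0256
```

```bash
python3 - <<'E'
from h import *
info([.4772,.1695,.0900]);zoomslot()
E
```

```text
t 20.68 tcp [0.4779 0.172  0.0892] psi 312.47 tilt [0.0033 0.0029] j [ 3.440e-01  3.230e-01 -1.650e-01  1.079e+00  2.000e-03  2.745e+00] F [ 0.24 -4.42  3.42] T [-0.924 -0.076  0.822] op 0.0256
linear cm [-0.22  0.14 -0.08]
twist deg [ 0.   -0.25 -0.  ]
slot img angle 50.7 n 510 ratio 4.9
```

```bash
cat >> h.py <<'E'
def nutimg(tag):
    c=bot.read_camera('wrist');cv2.imwrite(f'pics/{tag}.png',c['color'][:,:,::-1])
    g=cv2.medianBlur(cv2.cvtColor(c['color'],cv2.COLOR_RGB2GRAY),3)[295:362,292:356]
    m=np.uint8(g<0.65*np.median(g));m=cv2.morphologyEx(m,cv2.MORPH_OPEN,np.ones((9,9),np.uint8))
    n,l,st,ce=cv2.connectedComponentsWithStats(m)
    for i in range(1,n): print('blob',st[i,4],(ce[i]+[292,295]).round(1),onz(c,*(ce[i]+[292,295]),.148)[:2].round(4))
E
python3 - <<'E'
from h import *
info();zoomslot();nutimg('n1')
# same on the earlier image 15 (same intrinsics)
g=cv2.medianBlur(cv2.imread('pics/wrist15.png',0),3)[295:362,292:356]
m=np.uint8(g<0.65*np.median(g));m=cv2.morphologyEx(m,cv2.MORPH_OPEN,np.ones((9,9),np.uint8))
n,l,st,ce=cv2.connectedComponentsWithStats(m);print(st[1:,4],ce[1:]+[292,295])
E
```

```text
t 20.73 tcp [0.4778 0.1719 0.0892] psi 312.38 tilt [0.0031 0.0027] j [ 3.440e-01  3.230e-01 -1.650e-01  1.079e+00  1.000e-03  2.746e+00] F [ 2.16 -2.65  2.53] T [-0.563 -0.408  0.769] op 0.0256
slot img angle 50.6 n 513 ratio 4.8
blob 69 [352.6 308.3] [0.4921 0.1722]
blob 45 [294. 309.] [0.477  0.1882]
blob 369 [323.1 338.1] [0.4754 0.1718]
[ 58  69 324 272] [[295.75862069 297.75862069]
 [351.63768116 298.84057971]
 [323.10802469 327.87654321]
 [300.65808824 354.83088235]]
```

```bash
python3 - <<'E'
from h import *
s=info();c=bot.read_camera('wrist');M=R.from_rotvec(s['tool_rot']).as_matrix()
for p in((323.1,338.1),(323.1,327.9)):
  for z in (.144,.148): print(p,z,(1000*M.T@(onz(c,*p,z)-s['tcp_pos'])).round(1))
for k in ('15','16'):
  g=cv2.medianBlur(cv2.imread(f'pics/wrist{k}.png',0),3)[295:362,292:356]
E
```

```text
t 20.82 tcp [0.4777 0.1719 0.0892] psi 312.67 tilt [0.0029 0.0029] j [ 3.440e-01  3.230e-01 -1.650e-01  1.079e+00  2.000e-03  2.741e+00] F [ 1.53 -3.02  1.51] T [-0.434 -0.518  0.7  ] op 0.0256
(323.1, 338.1) 0.144 [ -4.   -1.6 -54.8]
(323.1, 338.1) 0.148 [ -1.6  -1.6 -58.8]
(323.1, 327.9) 0.144 [  0.5  -1.6 -54.8]
(323.1, 327.9) 0.148 [  2.8  -1.6 -58.8]
```

>>> send_rows:
  rows:
    - {"linear": [0,0,0],"twist": [0,0,0],"gripper": 4}
    - {"linear": [-0.2,0,0.05],"twist": [0,0,0],"gripper": 4}
    - {"linear": [-0.2,0,0.05],"twist": [0,0,0],"gripper": 4}

```text
time: 21.25
tcp_pos: [0.4727, 0.1704, 0.0869]
tool_rot: [-2.921, -1.141, -0.001]
wrist_force: [0.4, 0.4, 1.1]
opening: 0.0403
```

```bash
python3 - <<'E'
from h import *
info([.4747,.1690,.0892]);zoomslot();nutimg('n2')
E
```

```text
t 21.25 tcp [0.4727 0.1704 0.0869] psi 312.69 tilt [-0.0016  0.0057] j [ 0.342  0.318 -0.178  1.074  0.006  2.738] F [0.38 0.42 1.08] T [-0.013 -0.027  0.035] op 0.0403
linear cm [ 0.05  0.24 -0.24]
twist deg [-0.31 -0.15  0.  ]
slot img angle 49.2 n 516 ratio 4.1
blob 45 [305. 297.] [0.4793 0.1872]
blob 35 [352.6 297.4] [0.4909 0.1743]
blob 389 [328.9 331.7] [0.4749 0.1711]
```

>>> send_rows:
  rows:
    - {"linear": [-0.15,0.25,-0.22],"twist": [-0.3,-0.15,0],"gripper": 4}
    - {"linear": [0,0,0],"twist": [0,0,0],"gripper": 4}

```text
time: 21.6
tcp_pos: [0.4732, 0.1672, 0.0892]
tool_rot: [2.926, 1.143, -0.0]
wrist_force: [-0.0, -0.5, 0.1]
opening: 0.0402
```

```bash
python3 - <<'E'
from h import *
info([.4747,.1690,.0892]);zoomslot();nutimg('n3')
E
```

```text
t 21.6 tcp [0.4732 0.1672 0.0892] psi 312.67 tilt [-0.0001 -0.0003] j [ 0.34   0.315 -0.176  1.08  -0.     2.737] F [-0.   -0.5   0.11] T [-0.007 -0.021 -0.012] op 0.0402
linear cm [ 0.24 -0.03  0.  ]
twist deg [0.01 0.02 0.  ]
slot img angle 48.8 n 515 ratio 4.5
blob 25 [294. 297.] [0.4763 0.1869]
blob 370 [322.9 325.1] [0.475  0.1711]
```

>>> send_rows:
  rows:
    - {"linear": [0.12,0,0],"twist": [0,0,0],"gripper": 3.4}
    - {"linear": [0,0,0],"twist": [0,0,0],"gripper": 2}
    - {"linear": [0,0,0.02],"twist": [0,0,0],"gripper": 1.5}
    - {"linear": [0,0,0.02],"twist": [0,0,0],"gripper": 1.5}
    - {"linear": [0,0,0.02],"twist": [0,0,0],"gripper": 1.5}

```text
time: 22.32
tcp_pos: [0.4743, 0.1683, 0.0894]
tool_rot: [2.926, 1.143, 0.001]
wrist_force: [-1.1, -0.9, 3.4]
opening: 0.0257
```

```bash
python3 - <<'E'
from h import *
info([.4747,.1690,.0892]);zoomslot();nutimg('n4')
E
```

```text
t 22.32 tcp [0.4743 0.1683 0.0894] psi 312.69 tilt [0.0006 0.0002] j [ 0.341  0.317 -0.172  1.081  0.     2.738] F [-1.12 -0.9   3.4 ] T [-0.087  0.265  0.005] op 0.0257
linear cm [ 0.08 -0.02  0.02]
twist deg [ 0.01 -0.03 -0.  ]
slot img angle 49.1 n 518 ratio 4.7
blob 74 [295.9 298.4] [0.4772 0.187 ]
blob 45 [353. 300.] [0.4912 0.1709]
blob 371 [323.1 328.3] [0.475  0.1711]
```

>>> send_rows:
  rows:
    - {"linear": [0,0,0.05],"twist": [0,0,-10],"gripper": 1.5}
    - {"linear": [0,0,0.04],"twist": [0,0,-10],"gripper": 1.5}
    - {"linear": [0,0,0.04],"twist": [0,0,-10],"gripper": 1.5}
    - {"linear": [0,0,0.03],"twist": [0,0,-10],"gripper": 1.5}
    - {"linear": [0,0,0.03],"twist": [0,0,-10],"gripper": 1.5}
    - {"linear": [0,0,0.03],"twist": [0,0,-10],"gripper": 1.5}
    - {"linear": [0,0,0.03],"twist": [0,0,-10],"gripper": 1.5}
    - {"linear": [0,0,0.03],"twist": [0,0,-8],"gripper": 1.5}

```text
time: 23.42
tcp_pos: [0.4758, 0.1684, 0.0898]
tool_rot: [1.492, 2.76, 0.006]
wrist_force: [-2.0, -0.2, 5.6]
opening: 0.0254
```

```bash
python3 - <<'E'
from h import *
info([.4747,.1690,.0896]);zoomslot();nutimg('n5')
E
```

```text
t 23.43 tcp [0.4758 0.1684 0.0898] psi 33.2 tilt [0.0051 0.0012] j [ 3.400e-01  3.160e-01 -1.740e-01  1.076e+00 -1.000e-03  1.332e+00] F [-2.02 -0.24  5.61] T [-0.057  0.363 -0.045] op 0.0254
linear cm [ 0.12 -0.06  0.01]
twist deg [0.28 0.1  0.  ]
slot img angle 48.7 n 514 ratio 4.8
blob 74 [295.9 298.4] [0.459  0.1759]
blob 75 [351.6 298.9] [0.4765 0.1871]
blob 370 [323.1 328.3] [0.4744 0.171 ]
```

>>> send_rows:
  rows:
    - {"linear": [0,0,0.03],"twist": [0.2,0.1,-5],"gripper": 1.5}
    - {"linear": [0,0,0.03],"twist": [0,0,-5],"gripper": 1.5}
    - {"linear": [0,0,0.03],"twist": [0,0,0],"gripper": 1.5}

```text
time: 23.9
tcp_pos: [0.4759, 0.1684, 0.0898]
tool_rot: [1.259, 2.877, 0.003]
wrist_force: [-2.3, 0.3, 5.0]
opening: 0.0256
```

```bash
cat > yaw.py <<'E'
from h import *
def lines(img,psi,tag):
    g=cv2.imread(img,0)
    L=cv2.createLineSegmentDetector().detect(g)[0][:,0]
    out=[]
    for x1,y1,x2,y2 in L:
        n=np.hypot(x2-x1,y2-y1)
        if n<22 or min(x1,x2)<180 or max(x1,x2)>470 or max(y1,y2)>330 or min(y1,y2)<150: continue
        a=(np.degrees(np.arctan2(y1-y2,x2-x1))+psi)%180   # ~world yaw, ignoring perspective
        out.append((round(a,1),round(n),int(x1),int(y1),int(x2),int(y2)))
    print(tag,sorted(out))
E
python3 - <<'E'
from yaw import *
s=info([.4747,.1690,.0896]);zoomslot();nutimg('n6')
lines('pics/n4.png',312.69,'before');lines('pics/n6.png',43.0,'after')
E
```

```text
t 23.9 tcp [0.4759 0.1684 0.0898] psi 42.74 tilt [0.0018 0.001 ] j [ 0.34   0.318 -0.17   1.081  0.     1.165] F [-2.34  0.32  5.02] T [-0.209  0.398  0.055] op 0.0256
linear cm [ 0.12 -0.05  0.02]
twist deg [0.11 0.03 0.  ]
slot img angle 48.7 n 507 ratio 5.0
blob 74 [295.9 298.4] [0.4585 0.1733]
blob 75 [351.6 298.9] [0.474  0.1872]
blob 368 [323.  328.2] [0.4744 0.171 ]
before [(np.float32(2.3), 30, 343, 215, 323, 238), (np.float32(2.6), 43, 282, 286, 310, 253), (np.float32(3.1), 59, 324, 240, 287, 285), (np.float32(3.6), 44, 298, 243, 270, 277), (np.float32(23.2), 26, 297, 297, 288, 322), (np.float32(25.3), 28, 272, 301, 264, 328), (np.float32(60.3), 27, 382, 328, 374, 302), (np.float32(87.1), 26, 388, 280, 406, 298), (np.float32(90.2), 33, 323, 187, 347, 209), (np.float32(90.4), 22, 427, 310, 443, 325), (np.float32(92.0), 29, 353, 261, 375, 280), (np.float32(93.3), 84, 410, 266, 344, 212), (np.float32(97.5), 103, 209, 176, 294, 235), (np.float32(98.4), 83, 197, 223, 266, 270)]
after [(np.float32(2.5), 25, 289, 248, 270, 232), (np.float32(5.5), 62, 405, 208, 454, 246), (np.float32(6.0), 83, 460, 270, 394, 221), (np.float32(10.5), 102, 318, 250, 404, 305), (np.float32(10.9), 38, 375, 281, 408, 301), (np.float32(11.0), 107, 409, 311, 318, 254), (np.float32(11.3), 47, 369, 263, 329, 238), (np.float32(84.5), 22, 431, 329, 448, 314), (np.float32(88.0), 22, 242, 311, 257, 295), (np.float32(88.8), 23, 256, 292, 272, 276), (np.float32(90.1), 24, 270, 274, 286, 256), (np.float32(93.8), 45, 393, 221, 364, 257), (np.float32(94.1), 27, 423, 184, 406, 205), (np.float32(94.6), 114, 416, 152, 345, 242), (np.float32(98.5), 41, 316, 253, 293, 287), (np.float32(115.6), 28, 272, 301, 264, 328), (np.float32(150.3), 27, 382, 328, 374, 302)]
```

```bash
python3 - <<'E'
from h import *
import copy
c=bot.read_camera('wrist');T6=np.array(c['world_from_camera'])
# 'before' camera: same hand-eye, tool rotated about z at TCP
s=bot.get_state();M=R.from_rotvec(s['tool_rot']).as_matrix();Tt=np.eye(4);Tt[:3,:3]=M;Tt[:3,3]=s['tcp_pos'];HE=np.linalg.inv(Tt)@T6
b=dict(c);Tb=np.eye(4);Tb[:3,:3]=R.from_rotvec([2.926,1.143,.001]).as_matrix();Tb[:3,3]=[.4743,.1683,.0894];b['world_from_camera']=Tb@HE
def a(c,l,z):
    p,q=onz(c,*l[:2],z),onz(c,*l[2:],z);d=(q-p)[:2]
    return round(np.degrees(np.arctan2(d[1],d[0]))%180,1),round(1000*np.linalg.norm(d)),p[:2].round(3),q[:2].round(3)
print('before')
for l in((343,215,323,238),(282,286,310,253),(324,240,287,285),(298,243,270,277),(388,280,406,298),(353,261,375,280),(410,266,344,212),(209,176,294,235),(197,223,266,270)): print(l,*a(b,l,.124))
print('after')
for l in((405,208,454,246),(460,270,394,221),(318,250,404,305),(375,281,408,301),(409,311,318,254),(369,263,329,238),(393,221,364,257),(416,152,345,242),(316,253,293,287)): print(l,*a(c,l,.124))
E
```

```text
before
(343, 215, 323, 238) 2.7 13 [0.511 0.19 ] [0.498 0.19 ]
(282, 286, 310, 253) 3.3 20 [0.47  0.188] [0.49  0.189]
(324, 240, 287, 285) 4.3 26 [0.498 0.189] [0.472 0.187]
(298, 243, 270, 277) 3.6 20 [0.49  0.196] [0.47  0.195]
(388, 280, 406, 298) 87.1 12 [0.504 0.156] [0.503 0.144]
(353, 261, 375, 280) 90.9 13 [0.5   0.173] [0.5  0.16]
(410, 266, 344, 212) 93.3 38 [0.515 0.153] [0.513 0.191]
(209, 176, 294, 235) 96.5 42 [0.486 0.241] [0.491 0.2  ]
(197, 223, 266, 270) 95.8 35 [0.468 0.233] [0.471 0.198]
after
(405, 208, 454, 246) 5.9 28 [0.471 0.225] [0.498 0.228]
(460, 270, 394, 221) 6.6 37 [0.508 0.222] [0.471 0.218]
(318, 250, 404, 305) 8.8 46 [0.457 0.187] [0.503 0.194]
(375, 281, 408, 301) 10.3 18 [0.485 0.194] [0.502 0.197]
(409, 311, 318, 254) 9.3 49 [0.506 0.194] [0.458 0.186]
(369, 263, 329, 238) 9.8 21 [0.477 0.198] [0.456 0.194]
(393, 221, 364, 257) 96.4 20 [0.471 0.218] [0.473 0.198]
(416, 152, 345, 242) 96.1 46 [0.458 0.244] [0.463 0.198]
(316, 253, 293, 287) 99.7 19 [0.457 0.186] [0.46  0.167]
```

>>> send_rows:
  rows:
    - {"linear": [0,0,0.03],"twist": [0,0,-3.5],"gripper": 1.5}
    - {"linear": [0,0,0.03],"twist": [0,0,-3],"gripper": 1.5}
    - {"linear": [0,0,0.02],"twist": [0,0,0],"gripper": 1.5}
    - {"linear": [0,0,0.02],"twist": [0,0,3.2],"gripper": 1.5}
    - {"linear": [0,0,0.03],"twist": [0,0,0],"gripper": 1.5}

```text
time: 24.68
tcp_pos: [0.4759, 0.1685, 0.0898]
tool_rot: [1.192, 2.904, 0.003]
wrist_force: [-2.0, -0.8, 6.7]
opening: 0.0255
```

```bash
python3 - <<'E'
from yaw import *
s=info([.4747,.1690,.0896]);zoomslot();nutimg('n7')
c=bot.read_camera('wrist')
g=cv2.imread('pics/n7.png',0)
for x1,y1,x2,y2 in cv2.createLineSegmentDetector().detect(g)[0][:,0]:
    if np.hypot(x2-x1,y2-y1)<18: continue
    p,q=onz(c,x1,y1,.124),onz(c,x2,y2,.124)
    if max(abs(p[0]-.485),abs(q[0]-.485))<.05 and max(abs(p[1]-.18),abs(q[1]-.18))<.05:
        print(round(np.degrees(np.arctan2(*(q-p)[1::-1]))%180,1),round(1000*np.linalg.norm(q-p)),p[:2].round(3),q[:2].round(3))
E
```

```text
t 24.68 tcp [0.4759 0.1685 0.0898] psi 45.36 tilt [0.0027 0.0012] j [ 0.34   0.318 -0.171  1.08   0.     1.119] F [-1.97 -0.84  6.66] T [-0.131  0.503 -0.014] op 0.0255
linear cm [ 0.12 -0.05  0.02]
twist deg [0.16 0.06 0.  ]
slot img angle 48.6 n 509 ratio 4.9
blob 74 [295.9 298.4] [0.4584 0.1725]
blob 75 [351.6 298.9] [0.4732 0.1871]
blob 368 [323.  328.2] [0.4744 0.1709]
144.2 15 [0.51  0.159] [0.498 0.168]
157.9 15 [0.496 0.19 ] [0.51  0.185]
9.4 14 [0.496 0.155] [0.511 0.158]
139.5 17 [0.531 0.146] [0.519 0.157]
114.3 14 [0.461 0.136] [0.455 0.148]
6.6 22 [0.515 0.153] [0.493 0.15 ]
28.7 10 [0.521 0.185] [0.529 0.19 ]
6.3 34 [0.508 0.221] [0.474 0.218]
96.2 19 [0.471 0.217] [0.473 0.198]
6.1 27 [0.471 0.224] [0.498 0.227]
138.5 15 [0.468 0.156] [0.479 0.146]
135.0 19 [0.499 0.168] [0.485 0.181]
95.7 10 [0.483 0.148] [0.482 0.157]
96.2 10 [0.484 0.177] [0.485 0.167]
96.8 9 [0.481 0.167] [0.48  0.176]
123.9 25 [0.474 0.142] [0.46  0.163]
147.0 24 [0.482 0.185] [0.503 0.172]
168.2 10 [0.489 0.178] [0.479 0.18 ]
0.1 10 [0.446 0.178] [0.436 0.178]
160.2 11 [0.474 0.202] [0.484 0.198]
90.3 10 [0.449 0.153] [0.449 0.164]
88.7 11 [0.45  0.142] [0.45  0.152]
88.8 11 [0.451 0.13 ] [0.451 0.141]
90.1 10 [0.52  0.194] [0.52  0.204]
91.0 9 [0.531 0.221] [0.531 0.212]
88.3 10 [0.527 0.207] [0.527 0.197]
90.4 10 [0.448 0.164] [0.448 0.174]
69.4 9 [0.47  0.172] [0.467 0.164]
117.4 14 [0.459 0.155] [0.465 0.142]
9.5 19 [0.485 0.193] [0.503 0.196]
153.6 14 [0.503 0.181] [0.491 0.187]
9.7 21 [0.476 0.198] [0.456 0.194]
8.9 45 [0.458 0.187] [0.502 0.194]
99.4 19 [0.457 0.185] [0.461 0.166]
9.3 26 [0.484 0.19 ] [0.458 0.186]
9.5 13 [0.498 0.192] [0.486 0.19 ]
```

>>> send_rows:
  rows:
    - {"linear": [0,0,0.02],"twist": [0,0,-3.7],"gripper": 1.5}
    - {"linear": [0,0,0.02],"twist": [0,0,0],"gripper": 1.5}

```text
time: 25.08
tcp_pos: [0.4759, 0.1685, 0.0898]
tool_rot: [1.1, 2.94, 0.004]
wrist_force: [-1.3, -1.4, 4.8]
opening: 0.0257
```

```bash
python3 - <<'E'
from yaw import *
s=info();zoomslot();nutimg('n8')
c=bot.read_camera('wrist')
g=cv2.imread('pics/n8.png',0)
for x1,y1,x2,y2 in cv2.createLineSegmentDetector().detect(g)[0][:,0]:
    p,q=onz(c,x1,y1,.124),onz(c,x2,y2,.124);a=np.degrees(np.arctan2(*(q-p)[1::-1]))%180
    if np.linalg.norm(q-p)>.018 and 2<a<14 and abs(p[1]-.19)<.012: print(round(a,1),round(1000*np.linalg.norm(q-p)),p[:2].round(3),q[:2].round(3))
# bystanders: change between first and current scene/side images
for n in('scene','side'):
    a=cv2.imread(f'pics/{n}0.png');k=snap(n,n+'end')['color'][:,:,::-1]
    boxes={'scene':{'meter':(160,178,212,224),'reel':(450,264,478,292),'tin':(464,318,496,350)},'side':{'meter':(312,382,398,432),'reel':(216,150,244,178)}}[n]
    for b,(x1,y1,x2,y2) in boxes.items(): print(n,b,np.abs(a[y1:y2,x1:x2].astype(int)-k[y1:y2,x1:x2]).mean().round(2))
E
```

```text
t 25.07 tcp [0.4759 0.1685 0.0898] psi 48.96 tilt [0.0031 0.0014] j [ 0.34   0.317 -0.171  1.079  0.     1.056] F [-1.25 -1.36  4.84] T [-0.125  0.444  0.029] op 0.0257
slot img angle 48.4 n 506 ratio 5.0
blob 74 [295.9 298.4] [0.4583 0.1714]
blob 75 [351.6 298.9] [0.4721 0.187 ]
blob 367 [323.  328.2] [0.4743 0.1709]
blob 60 [326.5 359. ] [0.4855 0.163 ]
9.3 18 [0.485 0.193] [0.503 0.196]
9.9 21 [0.477 0.197] [0.456 0.194]
8.9 34 [0.457 0.187] [0.491 0.192]
9.3 24 [0.482 0.189] [0.458 0.186]
scene meter 5.19
scene reel 4.46
scene tin 4.62
side meter 1.57
side reel 1.54
```

```bash
python3 -c "
from plant import bot
print(bot.hand_in())"
```

```text
the job is handed in; nothing more can be done
None
```

I hooked the clamp onto the front bar about 45 mm beside the band and slid it to the mark. I then screwed the nut down to its stop, backed it off about a quarter turn, and handed in at about 25 s with the nut still gripped.

**Checks that came out well**
- **Bottoming:** the nut turned about 3.97 rad down before the torque jumped to 0.8 N m.
- **Back-off:** the nut's slot angle, corrected for clamp yaw, gives about 89.6°, or 1.56 rad.
- **Position:** the nut is at stand y ≈ 44 mm. The two views put the band at 43.5 and 45.4 mm, so it is within about 1 mm. The band was hidden under the clamp by then, so I could not see this directly.
- **Seating:** the clamp was pressed down on the bar with about 5 N.
- **Bystanders:** the reel, meter and tip cleaner look unchanged from the first pictures.

**Problems and disagreements**
- **Slip at the stop:** the fingers slipped about 23° on the nut and shifted about 4 mm. I opened them, re-centred and re-gripped before backing off.
- **Clamp angle:** backing off dragged the clamp about 6° round within its play. It now sits about 3° out of square with the bar. I made up for this in the nut angle, but one try to square the clamp did not move it.
- **Finger height:** the fingertips seemed to be about 40 mm further back than the stated tool point, so I set the grip height by picture and contact.
- **Pictures:** the viewing limit was reached before the screwing, so the later checks come from numbers and image measurements only.

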